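Blank off a vacuum chamber port and draw its gland flange down evenly

ROBOT

A 6-joint arm with a two-finger parallel gripper is mounted at the origin on the work surface. World frame = base frame: x ahead of the robot, y to its left, z up, the work surface at z = 0. Lengths are in m, angles in rad, forces in N, time in s.
With the tool pointing down it reaches from about 0.25 to 0.775 m from the base axis. Payload 4 kg.
Tool frame: the origin (TCP) lies on the centre line of the jaws, within the pads' length; the fingertips stand 8 mm ahead of it and the grasp point (between the pads) lies 11 mm behind it; z points along the fingers, y is the direction in which the jaws open and shut (so a half turn about z gives the same grasp; the last joint's range is limited). The gripper opens to 94 mm and grips with 3 to 60 N. Pads are 16 mm wide; open, the fingers measure 119 mm over their backs; the gripper's body (75 mm by 177 mm) begins 78 mm behind the grasp point.
Start: joints at [-1.24, 0.087, 1.371, -0, 1.684, -0.103], TCP at [0.231, -0.499, 0.214] pointing down, gripper open.
Joint ranges: [-3.1, 3.1], [-0.76, 2.03], [0.27, 2.55], [-1.08, 4.22], [0.17, 2.65], [-2.57, 2.57]. Speed limits (rad/s): [2.79, 2.79, 3.14, 3.14, 3.14, 3.14].

INTERFACE

Orientations are given as [roll, pitch, yaw] about the fixed x, y, z axes, in that order (R = Rz(yaw) Ry(pitch) Rx(roll)).
In Python, from bench import robot, cams, close_job gives the robot as it stands.
- The arm moves only by the tool arm_command, never from a script. Its argument "plan" is one flat list of numbers, 7 for each row, row after row: the shift along the tool's x, y, z in cm, then the turn, a rotation vector about the tool's x, y, z in degrees, then the closure, from 0 (fully open) to 1 (shut). A call has 1 to 8 rows; each row shifts and turns the commanded pose from where the row before left it, along the tool's axes as they then stand; what a row does not reach is not made up. A row lasts 1/8 s, in which the tool goes at most 62.5 mm and 10.7 degrees, less where a joint would pass 70% of its speed; a pose out of reach is approached as far as the arm can. A call with a gripper value outside its range is refused whole. The fingers move at their own pace and stop on an object; the grip force is fixed at half the most. Time passes only in rows, so rows that do not move let the fingers close. It gives the time, the measured TCP pose, the force and the opening at its end, in the units of the state.
- robot.get_obs(): the state, without advancing time (a new reading comes with each control period).
- cams.snapshot(name): name is "scene" or "top" or "wrist"; returns a dict with "pixels" (420x560x3 uint8, red, green, blue), "fov_y" (degrees; the focal length in pixels is half the picture's height over the tangent of half this angle, whatever the lens; pixels are square), "cx", "cy" (the principal point, pixels), "camera_from_world" (4x4, takes a point from world to camera coordinates); the wrist camera has in their place "tool_from_camera" (4x4, takes a point from camera to tool coordinates, whose origin is the TCP and whose axes are the flange's). Camera axes: x right, y up, looking along -z (the intrinsics and any distortion apply to the point x, -y, -z); pixel columns grow to the right and rows downward; lengths in m; the calibration is good to about 2 mm. A picture is of the moment at which its call begins: read the wrist's pose just before it. There is no depth.
- close_job(): hands the job in, once; it reports no verdict.
The state is a dict: "time": time; "joint_positions": joint angles; "qvel": joint speeds; "joint_torque": joint torques, N m; "tool_pos": TCP position; "ee_rot": TCP orientation; "wrist_force": force on the tool from outside, world axes, zero at the start; "wrist_torque": the same for the moment, N m; "width": finger opening in m.
Only numpy, scipy, OpenCV 4.12 (cv2) and the standard library are available. Lean on these libraries where they do the work, as an engineer would, in place of code of your own. Each camera call takes 0.05 s, during which the arm holds its last target.

TASK

Blank off the sample chamber's top port: lower the blanking plug that matches the bore gently into it until it is fully home, while the four hand nuts are still slack. Then draw the gland flange down evenly with the nuts, clockwise and crosswise (after one nut always the one opposite): about half of their travel each on the first round, up to the stop on the second, so that the flange ends level and fully down. Leave the other plugs, tools and parts where they are.

Things in the scene. Friction and masses are not known exactly. Their poses are not given: they have to be found in the camera images.
- plug_knob (a point): stainless blanking plug standing upright on the bench: round shank 40 mm in diameter and 46 mm tall with a 6 mm high chamfer at the foot, above it a thin 16 mm neck and a round pull knob 27 mm in diameter, from 57 to 82 mm above the foot (82 mm tall in all). It fits the chamber's bore and is the one to use. This point is the middle of its knob, on its axis, 70 mm above the foot; z up along the axis. 0.3 to 0.5 kg.
- plug: the 40 mm plug; its origin is the centre of its underside (foot), 70 mm below the middle of its knob
- bore_floor (a point): centre of the flat floor of the chamber's bore, on which the plug's foot rests when fully home: 54 mm above the chamber's underside and 42 mm below the top of the slack flange. The bore through the flange is 44 mm in diameter. z up. With the plug home, the middle of its knob is 70 mm above this point and 4 mm of shank shows above the slack flange.
- chamber: fixed round stainless vacuum chamber, 220 mm across its foot and 80 mm high, three short stubs on its side reaching 131 mm from the axis (36 to 60 mm up); its origin is the centre of its underside on the bench, z up. On top lies the gland flange with its nuts 1 to 4 at 45, 135, 225, 315 degrees from its x axis, 78 mm from the centre
- gland_top (a point): centre of the top face of the gland flange, a loose-fitting aluminium disc 200 mm across and 14 mm thick with a central bore, which floats on a springy seal under the four nuts. Its top is about 96 mm above the bench when slack and 94.7 mm when all four nuts are home; z is its normal
- nut1_grip (a point): hand nut 1 of four on the gland flange, opposite nut 3: washer foot 30 mm across, 5 mm high, on it a black bar grip 40 mm long, 12 mm thick, from 8 to 37 mm above the flange. This point is on the nut's axis, 30 mm above the flange top (7 mm below the bar's top), where fingers pinch the bar across its thickness. x along the bar, z up.
- nut1 (a joint): turn of nut 1 in rad, 0 fully slack, growing clockwise seen from above (tightening); it starts between 0 and 0.12 and comes to a hard stop at 1.2, fully home. The bar points along the line from flange centre to nut when this reads 0. The nut sinks 1.6 mm per rad. Stiff by friction (0.07 N m), stays where it is left, may be let go and gripped again.
- nut2_grip (a point): hand nut 2 of four on the gland flange, opposite nut 4: washer foot 30 mm across, 5 mm high, on it a black bar grip 40 mm long, 12 mm thick, from 8 to 37 mm above the flange. This point is on the nut's axis, 30 mm above the flange top (7 mm below the bar's top), where fingers pinch the bar across its thickness. x along the bar, z up.
- nut2 (a joint): turn of nut 2 in rad, 0 fully slack, growing clockwise seen from above (tightening); it starts between 0 and 0.12 and comes to a hard stop at 1.2, fully home. The bar points along the line from flange centre to nut when this reads 0. The nut sinks 1.6 mm per rad. Stiff by friction (0.07 N m), stays where it is left, may be let go and gripped again.
- nut3_grip (a point): hand nut 3 of four on the gland flange, opposite nut 1: washer foot 30 mm across, 5 mm high, on it a black bar grip 40 mm long, 12 mm thick, from 8 to 37 mm above the flange. This point is on the nut's axis, 30 mm above the flange top (7 mm below the bar's top), where fingers pinch the bar across its thickness. x along the bar, z up.
- nut3 (a joint): turn of nut 3 in rad, 0 fully slack, growing clockwise seen from above (tightening); it starts between 0 and 0.12 and comes to a hard stop at 1.2, fully home. The bar points along the line from flange centre to nut when this reads 0. The nut sinks 1.6 mm per rad. Stiff by friction (0.07 N m), stays where it is left, may be let go and gripped again.
- nut4_grip (a point): hand nut 4 of four on the gland flange, opposite nut 2: washer foot 30 mm across, 5 mm high, on it a black bar grip 40 mm long, 12 mm thick, from 8 to 37 mm above the flange. This point is on the nut's axis, 30 mm above the flange top (7 mm below the bar's top), where fingers pinch the bar across its thickness. x along the bar, z up.
- nut4 (a joint): turn of nut 4 in rad, 0 fully slack, growing clockwise seen from above (tightening); it starts between 0 and 0.12 and comes to a hard stop at 1.2, fully home. The bar points along the line from flange centre to nut when this reads 0. The nut sinks 1.6 mm per rad. Stiff by friction (0.07 N m), stays where it is left, may be let go and gripped again.
- plug_small_knob (a point): stainless blanking plug standing upright on the bench: round shank 28 mm in diameter and 46 mm tall with a 6 mm high chamfer at the foot, above it a thin 16 mm neck and a round pull knob 27 mm in diameter, from 57 to 82 mm above the foot (82 mm tall in all). Bystander, too small for the bore. This point is the middle of its knob, 70 mm up.
- plug_large_knob (a point): stainless blanking plug standing upright on the bench: round shank 52 mm in diameter and 46 mm tall with a 6 mm high chamfer at the foot, above it a thin 16 mm neck and a round pull knob 27 mm in diameter, from 57 to 82 mm above the foot (82 mm tall in all). Bystander, too big for the bore. This point is the middle of its knob, 70 mm up.
- duster_mid (a point): bystander: white air-duster can, 66 mm across, 156 mm tall, standing; this point is half-way up
- stepper_mid (a point): bystander: small stepper motor, 42 mm square, 64 mm tall with its shaft upward; this point is 21 mm up
- gear_mid (a point): bystander: brass gear lying flat, 61 mm across, 16 mm high; this point is 8 mm up
- centring_ring_mid (a point): bystander: steel centring ring lying flat, 40 mm across, 8 mm high; this point is 4 mm up
- driver_mid (a point): bystander: screwdriver lying flat, 170 mm long, black handle 26 mm thick; this point is at its middle
Mind the look-alikes: they are no part of the job. What is shaped like the plug but pink or purple is not meant.

How it is judged:
By the outcome, as a careful person would: the job done as asked, in the order asked, and still so for the second after the job is handed in, with the robot touching nothing.
It also fails if it takes over 72 s, if anything falls off the work surface, if the arm or the gripper's body presses on something with over 40 N, if the wrist force passes 120 N, or if a joint passes its speed limit or range.

## Working session

There is one attempt and no reset: what is moved stays moved. The work goes in short steps, Python scripts to look and compute and a tool call to move; the robot and the scene stay as the last step left them, time stands still between calls to the robot, and variables do not carry over. Pictures are saved under pics/ and viewed, and the job is handed in when it is done.

Besides the shell and the picture viewer there is one more tool, called after ">>>" by a JSON object that holds its "name" and its "arguments". arm_command: Moves the arm, as the interface text tells. Its arguments: {"type":"object","properties":{"plan":{"type":"array","items":{"type":"number"}}},"required":["plan"]}

```bash
mkdir -p pics; ls
cat > h.py <<'E'
import numpy as np, cv2
from bench import robot, cams, close_job
def snap(name,fn):
    o=robot.get_obs(); s=cams.snapshot(name)
    cv2.imwrite('pics/'+fn+'.png',cv2.cvtColor(s['pixels'],cv2.COLOR_RGB2BGR))
    import pickle; pickle.dump((o,s),open('pics/'+fn+'.pkl','wb'))
    return o,s
E
python3 - <<'E'
from h import *
o=robot.get_obs(); print(o)
for n in['scene','top','wrist']:
    o,s=snap(n,n+'0'); print(n,{k:v for k,v in s.items() if k!='pixels'})
E
```

```text
pics
{'time': 0.0, 'joint_positions': array([-1.24008917e+00,  8.79444828e-02,  1.37224529e+00, -1.07706148e-05,
        1.68361182e+00, -1.03113717e-01]), 'qvel': array([-6.66733731e-04,  6.68588365e-04,  3.90833428e-04,  1.50802136e-03,
        5.76148428e-04,  3.67218368e-05]), 'joint_torque': array([ 1.28579541e-03, -3.40172517e+01, -3.02425575e+01,  7.18101184e-02,
        3.30039219e-02, -1.55009056e-04]), 'tool_pos': array([ 0.23099781, -0.49854768,  0.21231447]), 'ee_rot': array([-3.13939434e+00, -2.16721074e-04,  4.33819433e-01]), 'wrist_force': array([ 0.45206812,  0.94967402, -0.52442565]), 'wrist_torque': array([ 0.0106691 , -0.0105936 ,  0.00311616]), 'width': 0.09390146106302805}
scene {'fov_y': 51.98524038762401, 'cx': 286.6006652640668, 'cy': 205.3408286709568, 'camera_from_world': array([[-8.27788862e-01,  5.61038872e-01,  9.92306702e-04,
         4.84043734e-01],
       [-2.85744054e-01, -4.23123918e-01,  8.59835150e-01,
         4.80399359e-02],
       [ 4.82820811e-01,  7.11478415e-01,  5.10570788e-01,
        -1.42201208e+00],
       [ 0.00000000e+00,  0.00000000
[... 244 characters left out ...]
    [ 9.92352843e-01, -6.17421636e-03,  1.23279010e-01,
        -5.96357567e-01],
       [-1.23285008e-01, -5.98904327e-04,  9.92371124e-01,
        -1.10135876e+00],
       [ 0.00000000e+00,  0.00000000e+00,  0.00000000e+00,
         1.00000000e+00]])}
wrist {'fov_y': 66.63999652570514, 'cx': 279.9814730453218, 'cy': 210.1392300174164, 'tool_from_camera': array([[ 1.52845622e-04,  9.66109535e-01,  2.58132415e-01,
         7.49094736e-02],
       [ 9.99999834e-01, -2.91034110e-04,  4.97129472e-04,
         1.00142288e-04],
       [ 5.55406860e-04,  2.58132297e-01, -9.66109419e-01,
        -1.71226515e-01],
       [ 0.00000000e+00,  0.00000000e+00,  0.00000000e+00,
         1.00000000e+00]])}
```

View pics/scene0.png

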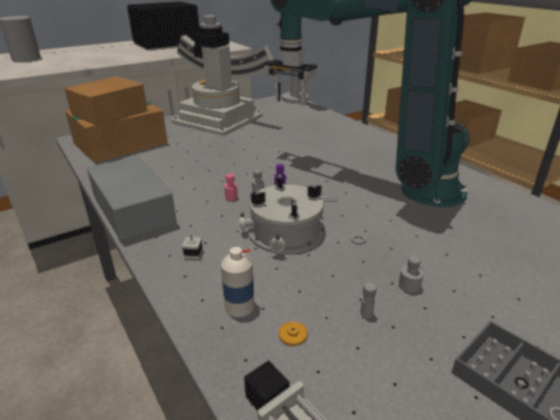

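View pics/top0.png

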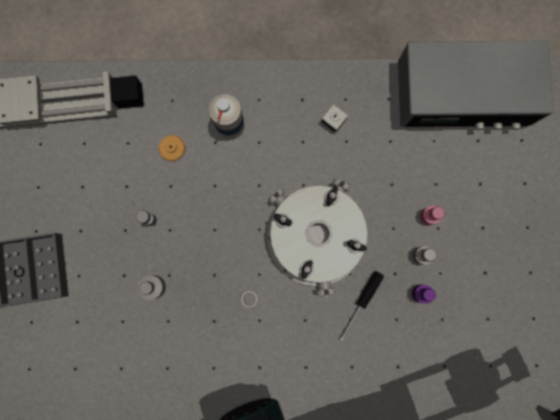

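View pics/wrist0.png

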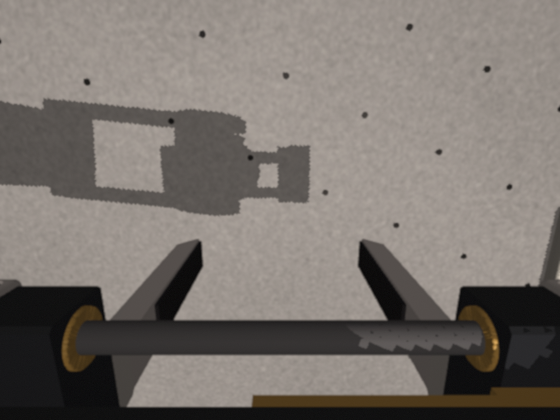

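Run:
```python
import cv2,numpy as np
t=cv2.imread('pics/top0.png'); s=cv2.imread('pics/scene0.png')
c=lambda im,x0,y0,w,h,k:cv2.resize(im[y0:y0+h,x0:x0+w],None,fx=k,fy=k,interpolation=cv2.INTER_CUBIC)
cv2.imwrite('pics/c1.png',c(t,385,190,80,120,5))
cv2.imwrite('pics/c2.png',c(t,255,165,130,145,4))
cv2.imwrite('pics/c3.png',np.hstack([c(t,120,195,60,120,4),c(s,210,150,140,120,4)]))
```

```text
(no output)
```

View pics/c1.png

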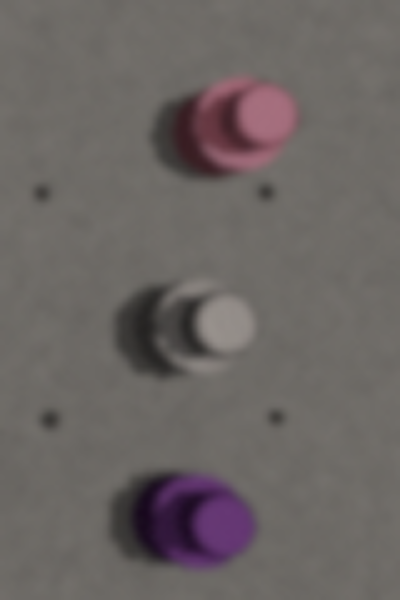

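View pics/c2.png

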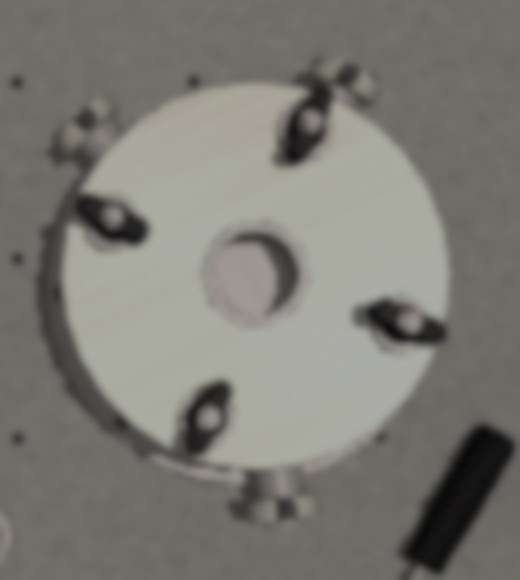

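View pics/c3.png

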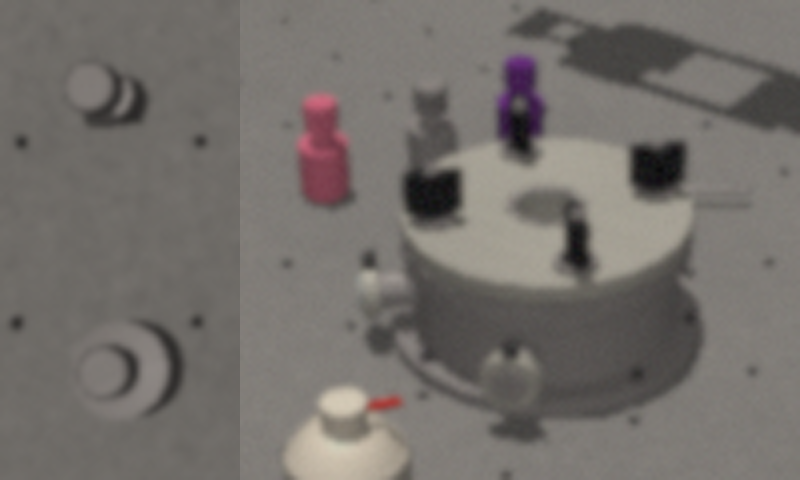

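```bash
cat >> h.py <<'E'
import pickle
from scipy.spatial.transform import Rotation as Ro
def ray(s,px,o=None):
    H=420; f=H/2/np.tan(np.radians(s['fov_y'])/2)
    d=np.array([(px[0]-s['cx'])/f,-(px[1]-s['cy'])/f,-1.])
    if 'camera_from_world' in s: W=np.linalg.inv(s['camera_from_world'])
    else:
        T=np.eye(4);T[:3,:3]=Ro.from_euler('xyz',o['ee_rot']).as_matrix();T[:3,3]=o['tool_pos'];W=T@s['tool_from_camera']
    return W[:3,3],W[:3,:3]@d
def atz(s,px,z,o=None):
    p,d=ray(s,px,o); return p+d*(z-p[2])/d[2]
def proj(s,P,o=None):
    P=np.asarray(P,float); H=420; f=H/2/np.tan(np.radians(s['fov_y'])/2)
    if 'camera_from_world' in s: C=s['camera_from_world']
    else:
        T=np.eye(4);T[:3,:3]=Ro.from_euler('xyz',o['ee_rot']).as_matrix();T[:3,3]=o['tool_pos'];C=np.linalg.inv(T@s['tool_from_camera'])
    q=C[:3,:3]@P+C[:3,3]; return np.array([s['cx']+f*q[0]/-q[2],s['cy']-f*q[1]/-q[2]])
def load(fn): return pickle.load(open('pics/'+fn+'.pkl','rb'))
E
python3 - <<'E'
from h import *
np.set_printoptions(precision=4,suppress=True)
_,t=load('top0');_,s=load('scene0')
k=atz(t,(429.8,254.6),.082);print('knob',k,proj(s,k))
g=atz(t,(318.75,234),.096);print('gland',g,proj(s,g)); print('bore',atz(t,(317.5,233.3),.096))
for c in [(310,123),(110,217),(210,416),(410,322)]:
    p=atz(t,(255+c[0]/4,165+c[1]/4),.135); d=p-g; print('nut',p,np.hypot(*d[:2]),np.degrees(np.arctan2(d[1],d[0])),proj(s,p))
print('knobs',atz(t,(142.5,217),.082),atz(t,(146,288),.082), 'pink',atz(t,(438,213),.082),'pur',atz(t,(429,295),.082))
print(atz(t,(425.5,256),.046))
E
```

```text
knob [ 0.4887 -0.3081  0.082 ] [257.1468 170.82  ]
gland [ 0.5317 -0.078   0.096 ] [286.6806 201.0648]
bore [ 0.5332 -0.0754  0.096 ]
nut [ 0.6052 -0.1036  0.135 ] 0.07784427244130236 -19.238103585095228 [258.1394 192.0475]
nut [ 0.5587 -0.0035  0.135 ] 0.07921349459249692 70.07499595281924 [294.4116 202.9838]
nut [ 0.4604 -0.0519  0.135 ] 0.07598490825502545 159.89536494630812 [313.887  185.2369]
nut [ 0.5058 -0.1511  0.135 ] 0.07754798487006502 -109.53696625113321 [279.7739 175.7736]
knobs [0.5706 0.2885 0.082 ] [0.4239 0.2775 0.082 ] pink [ 0.5751 -0.3288  0.082 ] pur [ 0.4062 -0.303   0.082 ]
[ 0.4868 -0.3091  0.046 ]
```

```bash
cat >> h.py <<'E'
def plan(tgt,yaw,n,clos,start=None):
    """print n rows from the measured pose (x,y,z,yaw) to the target; yaw shortest as given"""
    o=robot.get_obs()
    p=np.array(o['tool_pos']) if start is None else np.array(start[:3],float)
    y=o['ee_rot'][2] if start is None else start[3]
    tgt=np.array(tgt,float); y0=y;p0=p.copy()
    dy=(yaw-y+np.pi)%(2*np.pi)-np.pi
    for i in range(1,n+1):
        q=p0+(tgt-p0)*i/n; yn=y0+dy*i/n
        d=q-p; c,s=np.cos(y),np.sin(y)
        r=np.round([100*(d[0]*c+d[1]*s),100*(d[0]*s-d[1]*c),-100*d[2]],2)
        w=round(np.degrees(-(yn-y)),1)
        p=p+np.array([r[0]*c+r[1]*s,r[0]*s-r[1]*c,-r[2]])/100; y=y-np.radians(w)
        print(f"{r[0]:g},{r[1]:g},{r[2]:g},0,0,{w:g},{clos},")
    print('end',p,y)
E
python3 - <<'E'
from h import *
plan([.487,-.308,.16],0,7,0.4)
E
```

```text
4.46,-0.93,0.75,0,0,3.6,0.4,
4.4,-1.22,0.75,0,0,3.5,0.4,
4.31,-1.48,0.75,0,0,3.6,0.4,
4.21,-1.74,0.75,0,0,3.5,0.4,
4.1,-2.01,0.75,0,0,3.6,0.4,
3.96,-2.25,0.75,0,0,3.5,0.4,
3.82,-2.49,0.76,0,0,3.6,0.4,
end [ 0.48696944 -0.30801841  0.15995651] -0.0007931483591120669
```

>>> {"name": "arm_command", "arguments": {"plan": [4.46, -0.93, 0.75, 0, 0, 3.6, 0.4, 4.4, -1.22, 0.75, 0, 0, 3.5, 0.4, 4.31, -1.48, 0.75, 0, 0, 3.6, 0.4, 4.21, -1.74, 0.75, 0, 0, 3.5, 0.4, 4.1, -2.01, 0.75, 0, 0, 3.6, 0.4, 3.96, -2.25, 0.75, 0, 0, 3.5, 0.4, 3.82, -2.49, 0.76, 0, 0, 3.6, 0.4, 0, 0, 0, 0, 0, 0, 0.4]}}

```text
time: 1.15
tool_pos: [0.4884, -0.3059, 0.1593]
ee_rot: [-3.139, 0.002, 0.004]
wrist_force: [-0.1, 1.8, -1.1]
width: 0.0564
```

Run:
```python
from h import *
o,s=snap('wrist','w1');print(o['time'],o['tool_pos'],o['ee_rot'],o['width'])
for z in(.082,):print(proj(s,[.4887,-.3081,z],o))
```

```text
1.15 [ 0.48843659 -0.30594433  0.15929536] [-3.13949718e+00  1.80210061e-03  3.84667950e-03] 0.056390646681078516
[282.88282275 219.77077973]
```

View pics/w1.png

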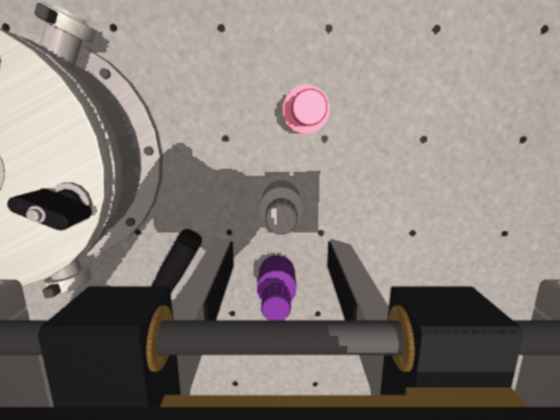

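Run:
```python
import cv2
t=cv2.imread('pics/w1.png')
cv2.imwrite('pics/c4.png',cv2.resize(t[160:250,230:340],None,fx=6,fy=6,interpolation=cv2.INTER_CUBIC))
```

```text
(no output)
```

View pics/c4.png

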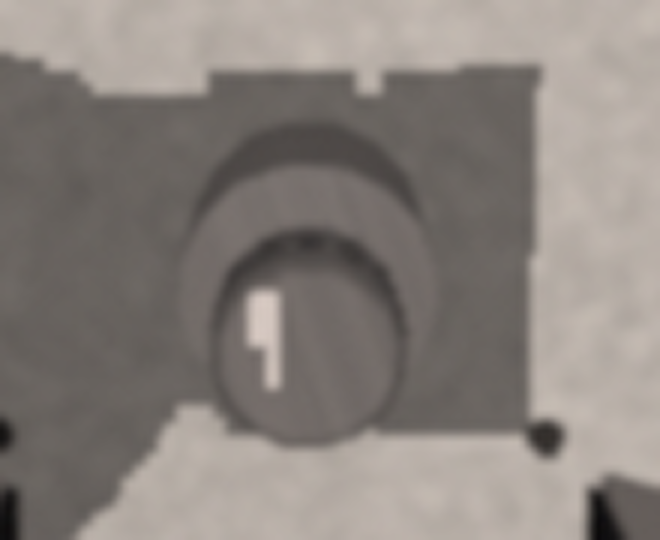

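Run:
```python
from h import *
o,s=load('w1'); k=atz(s,(281.3,218.4),.082,o);print(k, atz(s,(281.3,208.5),.046,o))
plan([k[0],k[1],.059],0,6,0.45)
```

```text
[ 0.48985455 -0.30680919  0.082     ] [ 0.4886612  -0.30688019  0.046     ]
0.04,-0.01,1.68,0,0,0,0.45,
0.04,-0.01,1.68,0,0,0,0.45,
0.04,-0.01,1.68,0,0,0.1,0.45,
0.04,-0.01,1.69,0,0,-0,0.45,
0.05,-0.01,1.68,0,0,0,0.45,
0.04,-0,1.68,0,0,0,0.45,
end [ 0.48988346 -0.30685106  0.05898173] 0.0005611838964233475
```

>>> {"name": "arm_command", "arguments": {"plan": [0.05, 0.13, 2.5, 0, 0, 0, 0.45, 0, 0, 2.5, 0, 0, 0, 0.45, 0, 0, 2.5, 0, 0, 0, 0.45, 0, 0, 2.5, 0, 0, 0, 0.45, 0, 0, 0, 0, 0, 0, 0.45]}}

```text
time: 1.82
tool_pos: [0.4851, -0.3097, 0.0587]
ee_rot: [-3.139, 0.004, -0.002]
wrist_force: [-0.3, 0.4, -0.1]
width: 0.0516
```

>>> {"name": "arm_command", "arguments": {"plan": [0, 0, 0, 0, 0, 0, 0.45]}}

```text
time: 1.95
tool_pos: [0.4876, -0.3109, 0.0621]
ee_rot: [3.14, -0.001, -0.002]
wrist_force: [-0.3, 0.1, -0.0]
width: 0.0515
```

Run:
```python
from h import *
o,s=snap('wrist','w2');print(o['time'],o['tool_pos'],o['ee_rot'],o['qvel'],o['width'])
for z in(.082,):print(proj(s,[.489,-.307,z],o))
```

```text
1.95 [ 0.48756099 -0.31086635  0.06213832] [ 3.14024563e+00 -1.20920035e-03 -1.81878185e-03] [ 0.00608888 -0.00975159 -0.01764163 -0.00029188 -0.00282162  0.00318123] 0.05154587350412779
[272.60806    271.79480602]
```

View pics/w2.png

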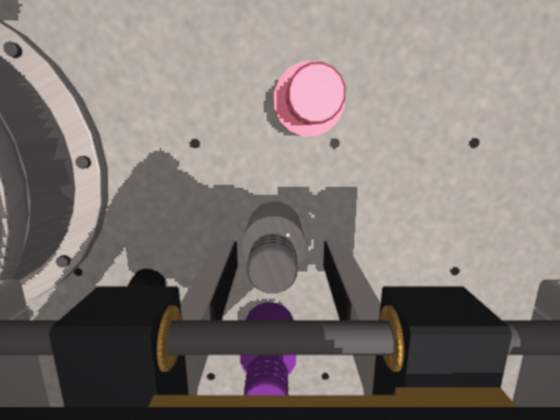

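>>> {"name": "arm_command", "arguments": {"plan": [0.15, -0.35, 0.25, 0, 0, 0, 0.45, 0, 0, 0, 0, 0, 0, 0.45, 0, 0, 0, 0, 0, 0, 0.7, 0, 0, 0, 0, 0, 0, 1, 0, 0, 0, 0, 0, 0, 1, 0, 0, 0, 0, 0, 0, 1]}}

```text
time: 2.75
tool_pos: [0.4891, -0.3064, 0.0584]
ee_rot: [3.141, -0.0, -0.001]
wrist_force: [-0.4, -1.2, 0.3]
width: 0.0262
```

Run:
```python
from h import *
o,s=snap('wrist','w3');print(o['time'],o['tool_pos'],o['ee_rot'],o['wrist_force'],o['width'])
```

```text
2.75 [ 0.48914245 -0.3063566   0.05840449] [ 3.14135042e+00 -7.74212799e-05 -8.08165083e-04] [-0.43417836 -1.21961414  0.31199284] 0.026226853414847998
```

View pics/w3.png

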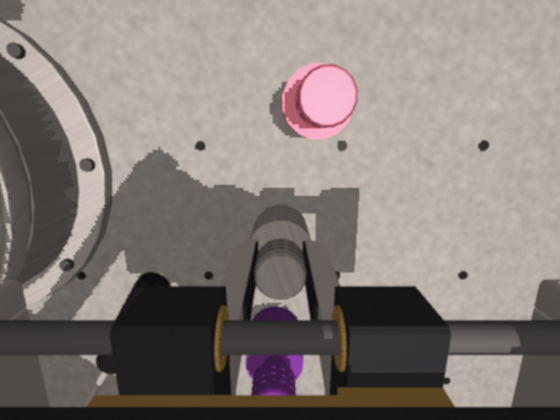

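>>> {"name": "arm_command", "arguments": {"plan": [0, 0, -3, 0, 0, 0, 1, 0, 0, -6, 0, 0, 0, 1, 0, 0, -6, 0, 0, 0, 1, -0.6, -4, -1, 0, 0, 0, 1, -1, -6, 0, 0, 0, 0, 1, -1.3, -6, 0, 0, 0, 0, 1, -1, -6, 0, 0, 0, 0, 1, 0, -1, 0, 0, 0, 0, 1]}}

```text
time: 3.8
tool_pos: [0.4489, -0.0728, 0.2176]
ee_rot: [-3.14, 0.002, 0.004]
wrist_force: [0.2, 0.2, -4.0]
width: 0.0261
```

>>> {"name": "arm_command", "arguments": {"plan": [0, 0, 0, 0, 0, 0, 1, 0, 0, 0, 0, 0, 0, 1, 0, 0, 0, 0, 0, 0, 1, 0, 0, 0, 0, 0, 0, 1]}}

```text
time: 4.3
tool_pos: [0.4504, -0.0771, 0.2182]
ee_rot: [3.142, 0.0, -0.002]
wrist_force: [0.7, 0.5, -4.1]
width: 0.0261
```

Run:
```python
from h import *
o,s=snap('wrist','w4');print(o['time'],o['tool_pos'],o['ee_rot'],o['wrist_force'],o['width'])
```

```text
4.3 [ 0.45039418 -0.07707246  0.2181635 ] [ 3.14157246e+00  4.75743423e-04 -2.42342004e-03] [ 0.71796978  0.53643756 -4.12632177] 0.026128427062360553
```

View pics/w4.png

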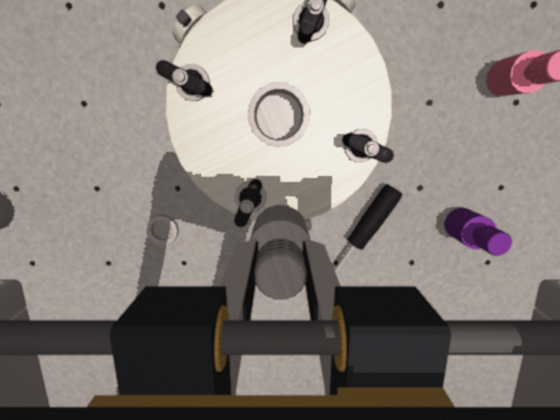

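Run:
```python
import cv2
t=cv2.imread('pics/w4.png')
cv2.imwrite('pics/c5.png',cv2.resize(t[70:160,230:330],None,fx=6,fy=6,interpolation=cv2.INTER_CUBIC))
cv2.imwrite('pics/c6.png',cv2.resize(t[0:230,145:400],None,fx=3,fy=2.6,interpolation=cv2.INTER_CUBIC))
```

```text
(no output)
```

View pics/c5.png

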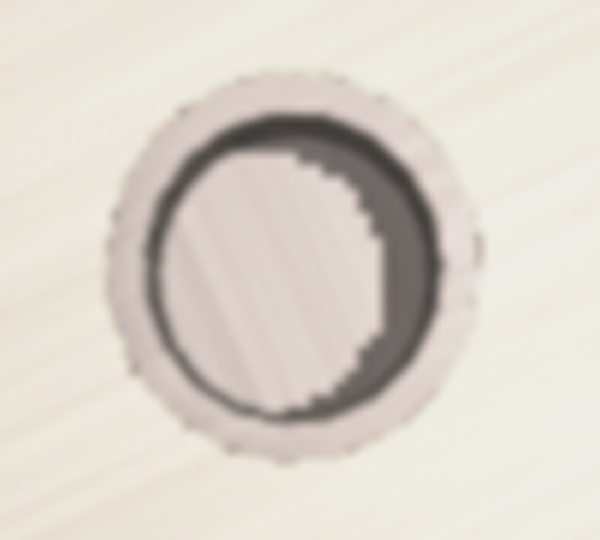

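View pics/c6.png

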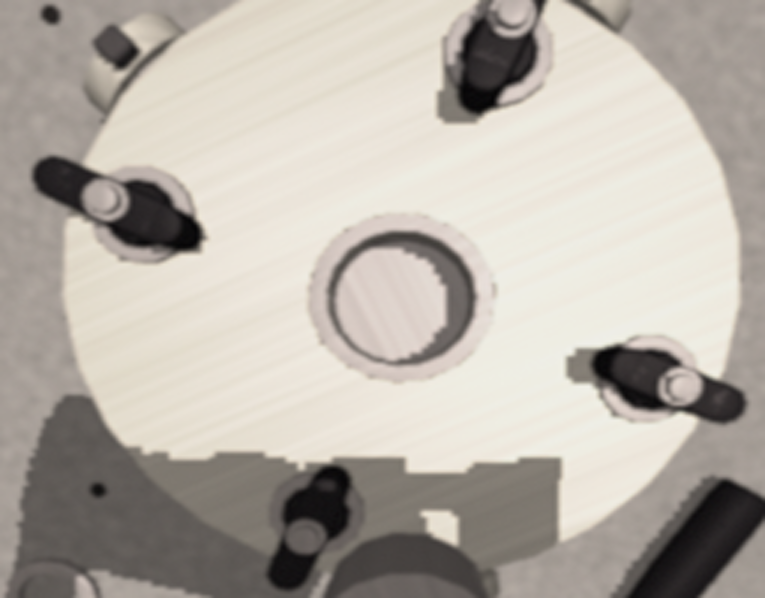

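Run:
```python
from h import *
np.set_printoptions(precision=4,suppress=True)
o,s=load('w4'); b=atz(s,(278.9,114.6),.096,o);print('bore',b)
W=[]
for n,c in zip('A C B D'.split(),[(193,82.3),(360.7,145.4),(311.3,21.2),(250.7,196.9)]):
    p=atz(s,c,.101,o);d=p-b;W.append(p);print(n,p,np.hypot(*d[:2]),np.degrees(np.arctan2(d[1],d[0])))
print(np.mean(W,0))
k=atz(s,(281,272),.241,o);print('held knob top',k, o['tool_pos'])
```

```text
bore [ 0.5339 -0.0763  0.096 ]
A [ 0.56   -0.0039  0.101 ] 0.07698013961331626 70.14192376055605
C [ 0.5074 -0.1487  0.101 ] 0.07712349462465043 -110.07672943332743
B [ 0.6059 -0.1027  0.101 ] 0.07669009521382036 -20.119249106021627
D [ 0.4609 -0.05    0.101 ] 0.07757504586752646 160.20130660683412
[ 0.5336 -0.0763  0.101 ]
held knob top [ 0.4532 -0.0776  0.241 ] [ 0.4504 -0.0771  0.2182]
```

Run:
```python
import cv2,numpy as np
r=[]
for f in('w3','w4'):
    t=cv2.imread(f'pics/{f}.png'); r.append(cv2.resize(t[200:310,240:320],None,fx=5,fy=5,interpolation=cv2.INTER_CUBIC))
cv2.imwrite('pics/c7.png',np.hstack(r))
```

```text
(no output)
```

View pics/c7.png

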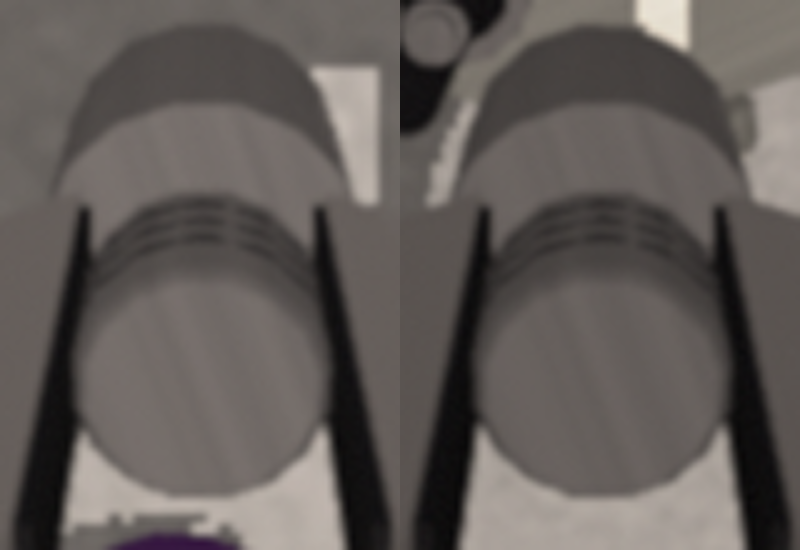

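Run:
```python
from h import *
o,s=load('w4')
for z in(.240,.2415): print(atz(s,(280.6,277),z,o)-o['tool_pos'])
# shank top front edge: row 200+103/5, at z 35..: axis offset
for r,z in((220.6,.046-.059),(205,.006-.059),(205,-.059)): print(atz(s,(281,r),o['tool_pos'][2]+z,o)-o['tool_pos'])
t=load('top0')[1]
```

```text
[-0.00049008 -0.00028672  0.0218365 ]
[ 0.00026815 -0.00028535  0.0233365 ]
[ 0.0191489  -0.00062544 -0.013     ]
[ 0.01880504 -0.0007458  -0.053     ]
[ 0.01730093 -0.00076176 -0.059     ]
```

>>> {"name": "arm_command", "arguments": {"plan": [2.36, -0.03, 0, 0, 0, 0, 1, 4, -0.05, 0, 0, 0, 0, 1, 2, -0.05, 1, 0, 0, 0, 1, 0, 0, 2, 0, 0, 0, 1, 0, 0, 2, 0, 0, 0, 1, 0, 0, 0, 0, 0, 0, 1, 0, 0, 0, 0, 0, 0, 1, 0, 0, 0, 0, 0, 0, 1]}}

```text
time: 5.35
tool_pos: [0.5346, -0.0752, 0.1698]
ee_rot: [3.141, -0.003, -0.001]
wrist_force: [-0.8, -0.3, -3.6]
width: 0.0267
```

Run:
```python
from h import *
o,s=snap('scene','s5');print(o['time'],o['tool_pos'],o['ee_rot'],o['wrist_force'],o['width'])
o,s=snap('wrist','w5');print(o['tool_pos'])
t=cv2.imread('pics/s5.png')
cv2.imwrite('pics/c8.png',cv2.resize(t[130:250,220:350],None,fx=5,fy=5,interpolation=cv2.INTER_CUBIC))
t=cv2.imread('pics/w5.png')
cv2.imwrite('pics/c9.png',t)
```

```text
5.35 [ 0.53458842 -0.07524863  0.16984307] [ 3.14089148e+00 -2.51936515e-03 -9.79884789e-04] [-0.78657271 -0.26263314 -3.608059  ] 0.026695175056772612
[ 0.53451612 -0.07519335  0.16974938]
```

View pics/c8.png

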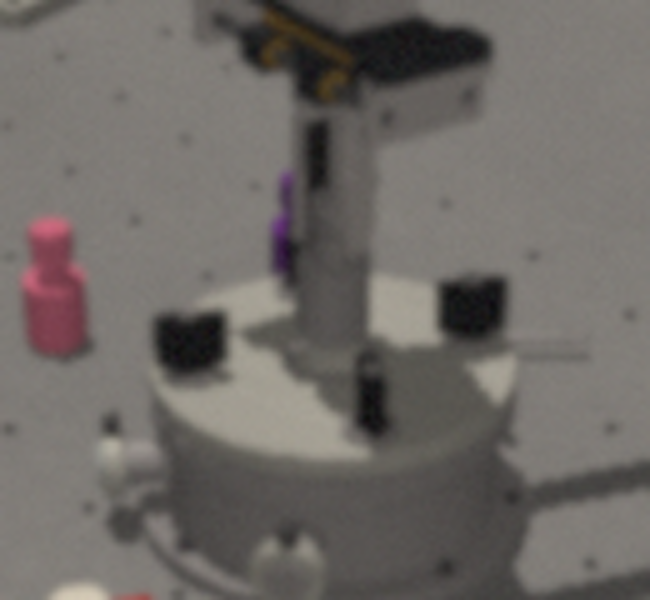

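View pics/w5.png

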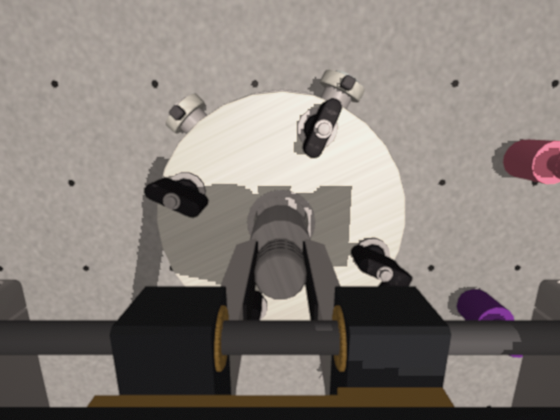

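>>> {"name": "arm_command", "arguments": {"plan": [-0.05, 0.05, 0.8, 0, 0, 0, 1, 0, 0, 0.5, 0, 0, 0, 1, 0, 0, 0.5, 0, 0, 0, 1, 0, 0, 0.3, 0, 0, 0, 1, 0, 0, 0, 0, 0, 0, 1]}}

```text
time: 6.08
tool_pos: [0.5332, -0.0754, 0.1469]
ee_rot: [-3.141, 0.001, -0.001]
wrist_force: [0.1, -0.0, -3.3]
width: 0.0263
```

>>> {"name": "arm_command", "arguments": {"plan": [0, 0, 0.5, 0, 0, 0, 1, 0, 0, 0.5, 0, 0, 0, 1, 0, 0, 0.5, 0, 0, 0, 1, 0, 0, 0.5, 0, 0, 0, 1, 0, 0, 0.5, 0, 0, 0, 1, 0, 0, 0.4, 0, 0, 0, 1, 0, 0, 0, 0, 0, 0, 1]}}

```text
time: 6.95
tool_pos: [0.5331, -0.0754, 0.1178]
ee_rot: [-3.141, 0.001, -0.001]
wrist_force: [-0.1, -0.7, -3.4]
width: 0.026
```

>>> {"name": "arm_command", "arguments": {"plan": [0, 0, 0.2, 0, 0, 0, 1, 0, 0, 0.1, 0, 0, 0, 1, 0, 0, 0.1, 0, 0, 0, 1, 0, 0, 0.1, 0, 0, 0, 1, 0, 0, 0, 0, 0, 0, 1]}}

```text
time: 7.58
tool_pos: [0.5333, -0.0754, 0.1133]
ee_rot: [3.142, 0.0, -0.001]
wrist_force: [0.1, 0.2, -4.5]
width: 0.0262
```

>>> {"name": "arm_command", "arguments": {"plan": [0, 0, 0.1, 0, 0, 0, 1, 0, 0, 0, 0, 0, 0, 1]}}

```text
time: 7.82
tool_pos: [0.5335, -0.0755, 0.1125]
ee_rot: [3.141, -0.0, -0.001]
wrist_force: [0.2, -0.2, -2.7]
width: 0.0265
```

>>> {"name": "arm_command", "arguments": {"plan": [0, 0, 0.05, 0, 0, 0, 1, 0, 0, 0, 0, 0, 0, 1]}}

```text
time: 8.07
tool_pos: [0.5336, -0.0755, 0.1125]
ee_rot: [3.141, -0.001, -0.001]
wrist_force: [-0.3, 1.2, -0.2]
width: 0.0263
```

>>> {"name": "arm_command", "arguments": {"plan": [0, 0, 0, 0, 0, 0, 0.6, 0, 0, 0, 0, 0, 0, 0.6, 0, 0, 0, 0, 0, 0, 0.6, 0, 0, -2.5, 0, 0, 0, 0.6, 0, 0, -4, 0, 0, 0, 0.6, -5, 0, -3, 0, 0, 0, 0.6, -2.5, 0, 0, 0, 0, 0, 0.6, 0, 0, 0, 0, 0, 0, 0.6]}}

```text
time: 9.07
tool_pos: [0.4579, -0.0754, 0.2079]
ee_rot: [3.141, -0.002, -0.001]
wrist_force: [0.4, 0.3, -0.8]
width: 0.0374
```

>>> {"name": "arm_command", "arguments": {"plan": [0, 0, 0, 0, 0, 0, 0.6, 0, 0, 0, 0, 0, 0, 0.6, 0, 0, 0, 0, 0, 0, 0.6]}}

```text
time: 9.45
tool_pos: [0.4588, -0.0753, 0.2062]
ee_rot: [-3.141, 0.001, -0.001]
wrist_force: [-0.1, 0.4, -0.1]
width: 0.0378
```

Run:
```python
from h import *
o,s=snap('wrist','w6');print(o['time'],o['tool_pos'],o['ee_rot'],o['wrist_force'],o['width'])
t=cv2.imread('pics/w6.png')
cv2.imwrite('pics/c10.png',cv2.resize(t[0:260,140:420],None,fx=2.8,fy=2.3,interpolation=cv2.INTER_CUBIC))
```

```text
9.45 [ 0.45876894 -0.07534715  0.20620749] [-3.14126967e+00  1.21374810e-03 -5.74775986e-04] [-0.06871356  0.41924532 -0.10005787] 0.03778435833786219
```

View pics/w6.png

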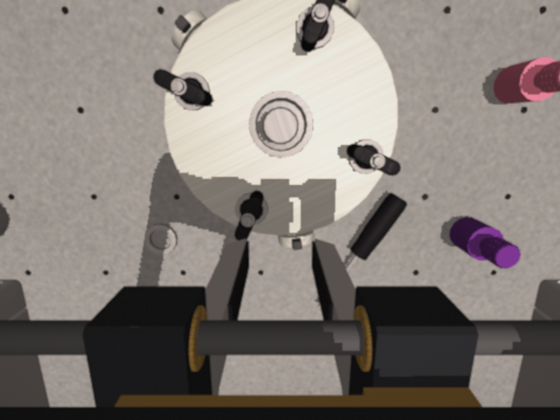

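```bash
cat >> h.py <<'E'
G=np.array([.5336,-.0763]); NA={'A':70,'B':-20,'C':-110,'D':160}
def nutxy(n): a=np.radians(NA[n]); return G+.078*np.array([np.cos(a),np.sin(a)])
def bars(fn,out,turns,top=.133,k=8,half=25,names='ABCD'):
    o,s=load(fn); im=cv2.cvtColor(s['pixels'],cv2.COLOR_RGB2BGR); r=[]
    for n in names:
        c=nutxy(n); p=proj(s,[*c,top],o); x0,y0=np.round(p-half).astype(int)
        M=np.float64([[k,0,-x0*k],[0,k,-y0*k]]); cr=cv2.warpAffine(im,M,(2*half*k,2*half*k),flags=cv2.INTER_CUBIC)
        for t,col in zip(turns[n] if isinstance(turns,dict) else turns,[(0,255,0),(0,255,255),(0,0,255)]):
            a=np.radians(NA[n])-t; u=np.array([np.cos(a),np.sin(a)])*.020; v=np.array([-np.sin(a),np.cos(a)])*.006
            q=[proj(s,[*(c+i*u+j*v),top],o) for i,j in((1,1),(1,-1),(-1,-1),(-1,1))]
            q=((np.array(q)-[x0,y0])*k).astype(np.int32); cv2.polylines(cr,[q],True,col,1)
        r.append(cr)
    cv2.imwrite('pics/'+out+'.png',cv2.resize(np.vstack([np.hstack(r[:2]),np.hstack(r[2:])]) if len(r)==4 else np.hstack(r),None,fx=.75,fy=.75,interpolation=cv2.INTER_AREA))
E
python3 - <<'E'
from h import *
bars('w6','b6',[0,.12])
for n in 'ABCD':print(n,nutxy(n))
o,s=load('w6')
print(proj(s,[.5336,-.0763,.136],o),proj(s,[.5336,-.0763,.100],o))
E
```

```text
A [ 0.56027757 -0.00300398]
B [ 0.60689602 -0.10297757]
C [ 0.50692243 -0.14959602]
D [ 0.46030398 -0.04962243]
[281.32436212 124.75028146] [281.16742336 124.69474751]
```

View pics/b6.png

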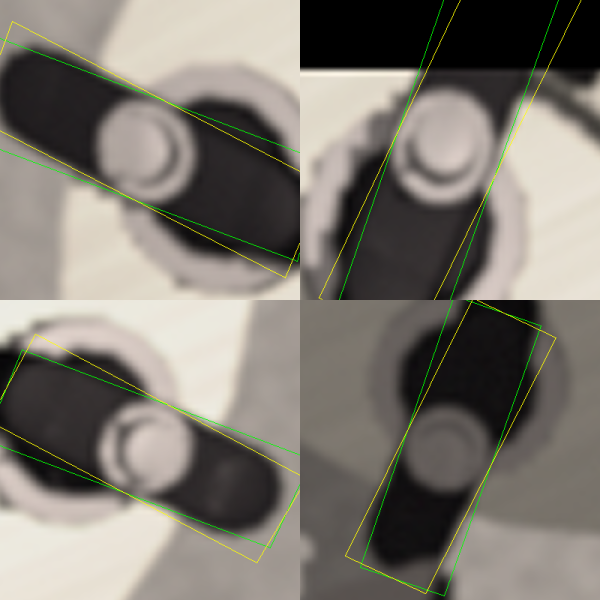

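Run:
```python
from h import *
plan([*nutxy('A'),.155],1.162,8,0.6)
```

```text
1.27,-0.91,0.64,0,0,-8.3,0.6,
1.38,-0.71,0.64,0,0,-8.4,0.6,
1.48,-0.5,0.65,0,0,-8.3,0.6,
1.53,-0.28,0.64,0,0,-8.3,0.6,
1.56,-0.06,0.64,0,0,-8.3,0.6,
1.55,0.16,0.64,0,0,-8.4,0.6,
1.51,0.39,0.64,0,0,-8.3,0.6,
1.44,0.61,0.64,0,0,-8.3,0.6,
end [ 0.56033044 -0.00299245  0.15503981] 1.1617639728054943
```

>>> {"name": "arm_command", "arguments": {"plan": [1.27, -0.91, 0.64, 0, 0, -8.3, 0.6, 1.38, -0.71, 0.64, 0, 0, -8.4, 0.6, 1.48, -0.5, 0.65, 0, 0, -8.3, 0.6, 1.53, -0.28, 0.64, 0, 0, -8.3, 0.6, 1.56, -0.06, 0.64, 0, 0, -8.3, 0.6, 1.55, 0.16, 0.64, 0, 0, -8.4, 0.6, 1.51, 0.39, 0.64, 0, 0, -8.3, 0.6, 1.44, 0.61, 0.64, 0, 0, -8.3, 0.6]}}

```text
time: 10.5
tool_pos: [0.5606, -0.0027, 0.1549]
ee_rot: [-3.141, 0.0, 1.167]
wrist_force: [0.4, -0.1, -0.6]
width: 0.0376
```

>>> {"name": "arm_command", "arguments": {"plan": [0, 0, 0, 0, 0, 0, 0.6, 0, 0, 0, 0, 0, 0, 0.6, 0, 0, 0, 0, 0, 0, 0.6]}}

```text
time: 10.88
tool_pos: [0.5599, -0.0034, 0.156]
ee_rot: [3.141, 0.0, 1.16]
wrist_force: [-0.6, -0.6, 0.1]
width: 0.0375
```

Run:
```python
from h import *
o,s=snap('wrist','w7');print(o['time'],o['tool_pos'],o['ee_rot'],o['wrist_force'],o['wrist_torque'],o['width'])
plan([*nutxy('A'),.115],1.162,2,0.6)
```

```text
10.875 [ 0.55990647 -0.00340238  0.15602489] [3.14092796e+00 4.44264288e-05 1.16004918e+00] [-0.55886291 -0.60299171  0.06402107] [ 0.04762052 -0.05484201 -0.02976263] 0.03746341921329238
0.03,0.01,2.05,0,0,-0.1,0.6,
0.02,0.01,2.06,0,0,-0,0.6,
end [ 0.56029301 -0.00302511  0.11497221] 1.1619815124479107
```

View pics/w7.png

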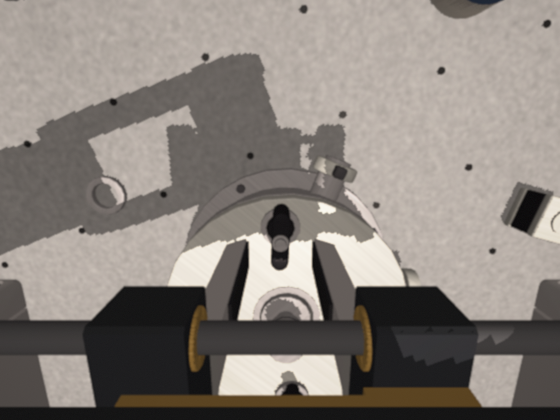

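>>> {"name": "arm_command", "arguments": {"plan": [0.03, 0.01, 2.05, 0, 0, 0, 0.6, 0.02, 0.01, 2.05, 0, 0, 0, 0.6, 0, 0, 0, 0, 0, 0, 0.6, 0, 0, 0, 0, 0, 0, 1, 0, 0, 0, 0, 0, 0, 1, 0, 0, 0, 0, 0, 0, 1]}}

```text
time: 11.68
tool_pos: [0.5604, -0.0025, 0.1156]
ee_rot: [3.141, -0.0, 1.161]
wrist_force: [-1.4, 0.2, 5.9]
width: 0.0118
```

Run:
```python
from h import *
o=robot.get_obs();print(o['time'],o['tool_pos'],o['ee_rot'],o['wrist_force'],o['wrist_torque'],o['width'])
```

```text
11.675 [ 0.56038532 -0.00251165  0.11557643] [ 3.14142291e+00 -3.65520293e-04  1.16144483e+00] [-1.4138969   0.21578974  5.89297969] [-0.09646282 -0.06099378  0.09153476] 0.011765734826356863
```

>>> {"name": "arm_command", "arguments": {"plan": [0, 0, 0.02, 0, 0, 6, 1, 0, 0, 0.02, 0, 0, 6.5, 1, 0, 0, 0.02, 0, 0, 6.5, 1, 0, 0, 0.02, 0, 0, 6.5, 1, 0, 0, 0.01, 0, 0, 5.5, 1, 0, 0, 0, 0, 0, 0, 1, 0, 0, 0, 0, 0, 0, 1]}}

```text
time: 12.55
tool_pos: [0.5605, -0.0026, 0.1148]
ee_rot: [3.141, -0.001, 0.622]
wrist_force: [-3.1, 0.5, 5.7]
width: 0.0117
```

Run:
```python
from h import *
o=robot.get_obs();print(o['time'],o['tool_pos'],o['ee_rot'],o['wrist_force'],o['wrist_torque'],o['width'])
```

```text
12.55 [ 0.56046897 -0.0025594   0.11483187] [ 3.14122775e+00 -6.18637579e-04  6.21974054e-01] [-3.09388289  0.53862823  5.69656454] [ 0.12421052  0.49832486 -0.03604999] 0.01174701934857038
```

>>> {"name": "arm_command", "arguments": {"plan": [0, 0, 0, 0, 0, 0, 0.6, 0, 0, 0, 0, 0, 0, 0.6, 0, 0, -2.5, 0, 0, 0, 0.6, 0, 0, -2.1, 0, 0, 0, 0.6]}}

```text
time: 13.05
tool_pos: [0.5604, -0.0027, 0.1596]
ee_rot: [-3.141, 0.001, 0.621]
wrist_force: [0.3, 0.6, 0.7]
width: 0.038
```

Run:
```python
from h import *
plan([*nutxy('C'),.157],1.145,5,0.6,start=[.5604,-.0026,.1605,.622])
o,s=snap('top','t8');o,s=snap('wrist','w8')
print(o['time'],o['tool_pos'],o['ee_rot'],o['width'])
```

```text
-2.58,1.77,0.07,0,0,-6,0.6,
-2.75,1.48,0.07,0,0,-6,0.6,
-2.9,1.19,0.07,0,0,-6,0.6,
-3,0.88,0.07,0,0,-6,0.6,
-3.08,0.57,0.07,0,0,-6,0.6,
end [ 0.50692851 -0.14962963  0.157     ] 1.1455987755982988
13.1 [ 0.56210041 -0.00286275  0.16328761] [ 3.13782831 -0.0040774   0.62098301] 0.03756261497006203
```

View pics/w8.png

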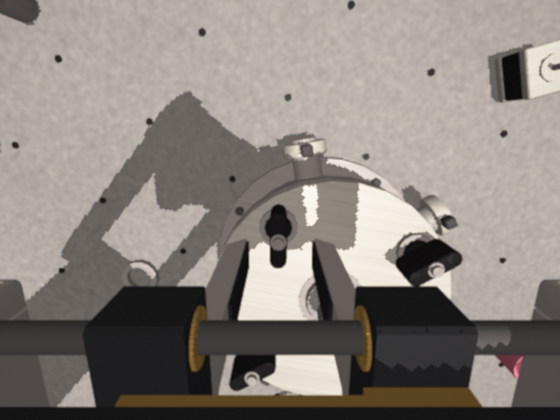

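>>> {"name": "arm_command", "arguments": {"plan": [-2.58, 1.77, 0.07, 0, 0, -6, 0.6, -2.75, 1.48, 0.07, 0, 0, -6, 0.6, -2.9, 1.19, 0.07, 0, 0, -6, 0.6, -3, 0.88, 0.07, 0, 0, -6, 0.6, -3.08, 0.57, 0.07, 0, 0, -6, 0.6, 0, 0, 0, 0, 0, 0, 0.6, 0, 0, 0, 0, 0, 0, 0.6]}}

```text
time: 14.02
tool_pos: [0.5066, -0.1491, 0.1553]
ee_rot: [-3.14, -0.001, 1.143]
wrist_force: [0.2, 0.6, 0.5]
width: 0.0376
```

Run:
```python
from h import *
o,s=snap('wrist','w9')
print(o['time'],o['tool_pos'],o['ee_rot'],o['width'])
plan([*nutxy('C'),.115],1.145,2,0.6)
```

```text
14.025 [ 0.50661285 -0.14905265  0.15530589] [-3.14040493e+00 -5.83165074e-04  1.14321376e+00] 0.03763553120736096
-0.03,0.02,2.03,0,0,-0,0.6,
-0.04,0.02,2.02,0,0,-0,0.6,
end [ 0.50687736 -0.14962236  0.11503812] 1.1441594584317842
```

View pics/w9.png

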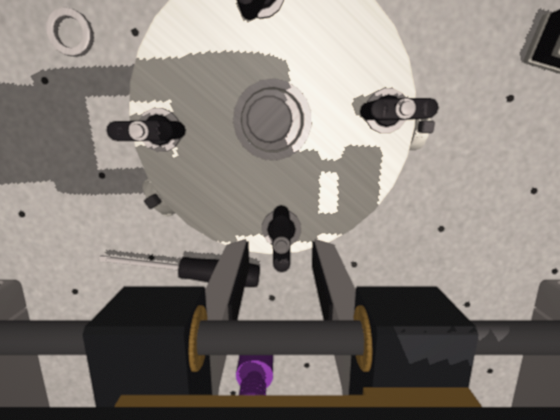

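>>> {"name": "arm_command", "arguments": {"plan": [-0.01, 0.02, 2.05, 0, 0, 0, 0.6, -0.02, 0.02, 2.05, 0, 0, 0, 0.6, 0, 0, 0, 0, 0, 0, 0.6, 0, 0, 0, 0, 0, 0, 1, 0, 0, 0, 0, 0, 0, 1, 0, 0, 0, 0, 0, 0, 1]}}

```text
time: 14.82
tool_pos: [0.507, -0.1499, 0.1161]
ee_rot: [3.141, -0.0, 1.144]
wrist_force: [0.5, 0.1, 4.1]
width: 0.0115
```

Run:
```python
from h import *
o=robot.get_obs();print(o['time'],o['tool_pos'],o['ee_rot'],o['wrist_force'],o['wrist_torque'],o['width'])
```

```text
14.825 [ 0.50697624 -0.14989006  0.11607573] [ 3.14134937e+00 -1.04702831e-04  1.14429639e+00] [0.48009111 0.13022777 4.08028394] [-0.0852076  -0.17849763  0.07278616] 0.011514698036414082
```

Turn to yaw 0.622 (about 30°).

>>> {"name": "arm_command", "arguments": {"plan": [0, 0, 0.02, 0, 0, 6, 1, 0, 0, 0.02, 0, 0, 6, 1, 0, 0, 0.02, 0, 0, 6.5, 1, 0, 0, 0.02, 0, 0, 6.5, 1, 0, 0, 0.01, 0, 0, 5, 1, 0, 0, 0, 0, 0, 0, 1, 0, 0, 0, 0, 0, 0, 1]}}

```text
time: 15.7
tool_pos: [0.5067, -0.1497, 0.1153]
ee_rot: [-3.141, -0.0, 0.622]
wrist_force: [-2.1, 3.6, 5.9]
width: 0.0118
```

>>> {"name": "arm_command", "arguments": {"plan": [0, 0, 0, 0, 0, 0, 0.6, 0, 0, 0, 0, 0, 0, 0.6, 0, 0, -2.5, 0, 0, 0, 0.6, 0, 0, -2.1, 0, 0, 0, 0.6]}}

```text
time: 16.2
tool_pos: [0.507, -0.1503, 0.1604]
ee_rot: [3.142, 0.0, 0.621]
wrist_force: [-0.2, -0.3, -0.3]
width: 0.0376
```

Run:
```python
from h import *
o=robot.get_obs();print(o['time'],o['tool_pos'],o['ee_rot'],o['wrist_force'],o['joint_positions'],o['width'])
# next nut D with yaw 160deg-.06
plan([*nutxy('D'),.157],np.radians(160)-.06,12,0.6)
```

```text
16.2 [ 0.50704087 -0.15025842  0.16037403] [3.14157515e+00 2.98551656e-04 6.20858554e-01] [-0.15698615 -0.27359744 -0.2958631 ] [-3.95160551e-01  5.68119387e-02  1.50831849e+00 -2.62999293e-04
  1.57660461e+00  5.54775710e-01] 0.037621302401026215
0.17,-0.91,0.03,0,0,-10.1,0.6,
0.33,-0.86,0.03,0,0,-10.1,0.6,
0.47,-0.8,0.02,0,0,-10,0.6,
0.61,-0.7,0.03,0,0,-10.1,0.6,
0.72,-0.58,0.03,0,0,-10.1,0.6,
0.8,-0.45,0.03,0,0,-10.1,0.6,
0.88,-0.29,0.03,0,0,-10.1,0.6,
0.91,-0.15,0.02,0,0,-10.1,0.6,
0.93,0.03,0.03,0,0,-10,0.6,
0.9,0.18,0.03,0,0,-10.1,0.6,
0.86,0.34,0.03,0,0,-10.1,0.6,
0.79,0.48,0.03,0,0,-10.1,0.6,
end [ 0.4603138  -0.04966398  0.15697403] 2.7327069492468286
```

>>> {"name": "arm_command", "arguments": {"plan": [0.17, -0.91, 0.03, 0, 0, -10.1, 0.6, 0.33, -0.86, 0.03, 0, 0, -10.1, 0.6, 0.47, -0.8, 0.02, 0, 0, -10, 0.6, 0.61, -0.7, 0.03, 0, 0, -10.1, 0.6, 0.72, -0.58, 0.03, 0, 0, -10.1, 0.6, 0.8, -0.45, 0.03, 0, 0, -10.1, 0.6, 0.88, -0.29, 0.03, 0, 0, -10.1, 0.6, 0.91, -0.15, 0.02, 0, 0, -10.1, 0.6]}}

```text
time: 17.2
tool_pos: [0.4758, -0.0829, 0.1577]
ee_rot: [-3.142, 0.0, 2.035]
wrist_force: [0.5, 0.2, 0.2]
width: 0.0373
```

>>> {"name": "arm_command", "arguments": {"plan": [0.93, 0.03, 0.03, 0, 0, -10, 0.6, 0.9, 0.18, 0.03, 0, 0, -10.1, 0.6, 0.86, 0.34, 0.03, 0, 0, -10.1, 0.6, 0.79, 0.48, 0.03, 0, 0, -10.1, 0.6, 0, 0, 0, 0, 0, 0, 0.6, 0, 0, 0, 0, 0, 0, 0.6]}}

```text
time: 17.95
tool_pos: [0.4605, -0.0497, 0.1568]
ee_rot: [-3.141, 0.0, 2.73]
wrist_force: [-0.9, -0.5, -1.2]
width: 0.0378
```

Run:
```python
from h import *
o,s=snap('wrist','w10')
print(o['time'],o['tool_pos'],o['ee_rot'],o['width'])
plan([*nutxy('D'),.115],2.733,2,0.6)
```

```text
17.95 [ 0.46045584 -0.04973145  0.15675681] [-3.14131624e+00  3.36653052e-04  2.73001523e+00] 0.037780045965287466
0.01,0,2.09,0,0,-0.1,0.6,
0.01,0.01,2.09,0,0,-0.1,0.6,
end [ 0.46033897 -0.04963661  0.11500129] 2.7337367780958717
```

View pics/w10.png

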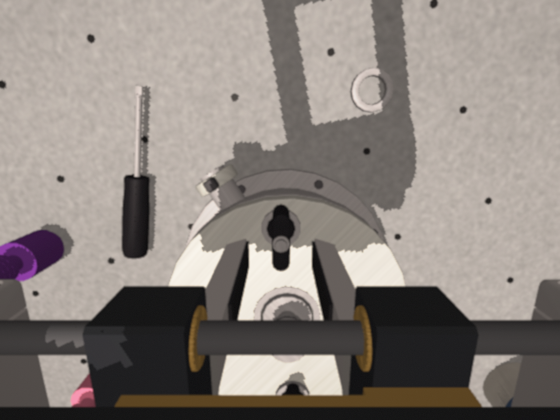

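>>> {"name": "arm_command", "arguments": {"plan": [0.01, 0, 2.05, 0, 0, 0, 0.6, 0.01, 0, 2.05, 0, 0, 0, 0.6, 0, 0, 0, 0, 0, 0, 0.6, 0, 0, 0, 0, 0, 0, 1, 0, 0, 0, 0, 0, 0, 1, 0, 0, 0, 0, 0, 0, 1]}}

```text
time: 18.75
tool_pos: [0.4607, -0.0494, 0.1167]
ee_rot: [3.141, 0.002, 2.732]
wrist_force: [0.5, 1.1, 1.3]
width: 0.0118
```

>>> {"name": "arm_command", "arguments": {"plan": [0, 0, 0.02, 0, 0, 6, 1, 0, 0, 0.02, 0, 0, 6.5, 1, 0, 0, 0.02, 0, 0, 6.5, 1, 0, 0, 0.02, 0, 0, 6.5, 1, 0, 0, 0.01, 0, 0, 5.3, 1, 0, 0, 0, 0, 0, 0, 1, 0, 0, 0, 0, 0, 0, 1]}}

```text
time: 19.62
tool_pos: [0.4606, -0.0495, 0.1158]
ee_rot: [3.141, 0.001, 2.196]
wrist_force: [0.8, -0.1, 4.1]
width: 0.012
```

>>> {"name": "arm_command", "arguments": {"plan": [0, 0, 0, 0, 0, 0, 0.6, 0, 0, 0, 0, 0, 0, 0.6, 0, 0, -2.5, 0, 0, 0, 0.6, 0, 0, -2.1, 0, 0, 0, 0.6]}}

```text
time: 20.12
tool_pos: [0.4597, -0.0493, 0.1609]
ee_rot: [-3.141, -0.001, 2.195]
wrist_force: [-0.3, -0.3, -0.2]
width: 0.0375
```

Run:
```python
from h import *
o=robot.get_obs();print(o['time'],o['tool_pos'],o['ee_rot'],o['wrist_force'],o['joint_positions'],o['width'])
plan([*nutxy('B'),.157],np.radians(160)-.06,6,0.6)
```

```text
20.125 [ 0.45972784 -0.04927479  0.16093361] [-3.14069366e+00 -9.66789300e-04  2.19517447e+00] [-0.31217716 -0.34545669 -0.20655361] [-2.29466220e-01 -9.22534192e-02  1.65389918e+00 -4.24045021e-05
  1.58126638e+00 -8.53845218e-01] 0.037508411716139195
-2.16,1.47,0.07,0,0,-5.1,0.6,
-2.28,1.27,0.06,0,0,-5.2,0.6,
-2.39,1.05,0.07,0,0,-5.1,0.6,
-2.47,0.84,0.06,0,0,-5.1,0.6,
-2.54,0.62,0.07,0,0,-5.2,0.6,
-2.58,0.39,0.06,0,0,-5.1,0.6,
end [ 0.60690996 -0.10293477  0.15703361] 2.7327358834282895
```

>>> {"name": "arm_command", "arguments": {"plan": [-2.16, 1.47, 0.07, 0, 0, -5.1, 0.6, -2.28, 1.27, 0.06, 0, 0, -5.2, 0.6, -2.39, 1.05, 0.07, 0, 0, -5.1, 0.6, -2.47, 0.84, 0.06, 0, 0, -5.1, 0.6, -2.54, 0.62, 0.07, 0, 0, -5.2, 0.6, -2.58, 0.39, 0.06, 0, 0, -5.1, 0.6, 0, 0, 0, 0, 0, 0, 0.6, 0, 0, 0, 0, 0, 0, 0.6]}}

```text
time: 21.12
tool_pos: [0.6065, -0.1027, 0.1565]
ee_rot: [-3.141, -0.002, 2.732]
wrist_force: [0.3, -0.1, 1.2]
width: 0.0375
```

Run:
```python
from h import *
o,s=snap('wrist','w11')
print(o['time'],o['tool_pos'],o['ee_rot'],o['width'])
plan([*nutxy('B'),.115],2.733,2,0.6)
```

```text
21.125 [ 0.60645777 -0.10274991  0.15652048] [-3.14139778e+00 -1.65396109e-03  2.73150769e+00] 0.0374851112275621
-0.03,-0,2.09,0,0,-0,0.6,
-0.03,-0.01,2.09,0,0,-0.1,0.6,
end [ 0.60689702 -0.10301051  0.11503145] 2.733517107488763
```

View pics/w11.png

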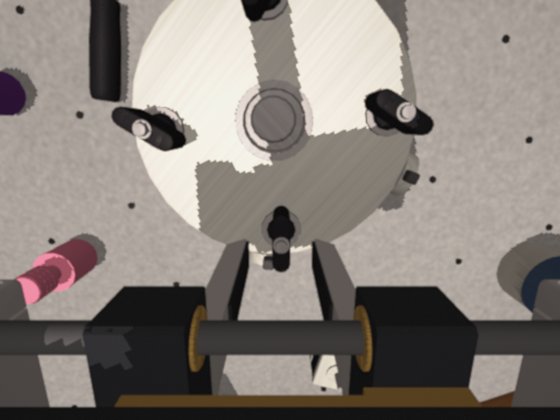

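>>> {"name": "arm_command", "arguments": {"plan": [-0.02, 0, 2.05, 0, 0, 0, 0.6, -0.02, 0, 2.05, 0, 0, 0, 0.6, 0, 0, 0, 0, 0, 0, 0.6, 0, 0, 0, 0, 0, 0, 1, 0, 0, 0, 0, 0, 0, 1, 0, 0, 0, 0, 0, 0, 1]}}

```text
time: 21.92
tool_pos: [0.6083, -0.103, 0.1172]
ee_rot: [3.14, 0.002, 2.732]
wrist_force: [0.6, 0.8, 2.4]
width: 0.0116
```

>>> {"name": "arm_command", "arguments": {"plan": [0, 0, 0.02, 0, 0, 6, 1, 0, 0, 0.02, 0, 0, 6.5, 1, 0, 0, 0.02, 0, 0, 6.5, 1, 0, 0, 0.02, 0, 0, 6.5, 1, 0, 0, 0.01, 0, 0, 5.3, 1, 0, 0, 0, 0, 0, 0, 1, 0, 0, 0, 0, 0, 0, 1]}}

```text
time: 22.8
tool_pos: [0.6079, -0.1035, 0.1164]
ee_rot: [3.141, 0.001, 2.196]
wrist_force: [-2.4, 0.3, 5.1]
width: 0.012
```

>>> {"name": "arm_command", "arguments": {"plan": [0, 0, 0, 0, 0, 0, 0.6, 0, 0, 0, 0, 0, 0, 0.6, 0, 0, -2.5, 0, 0, 0, 0.6, 0, 0, -2.1, 0, 0, 0, 0.6]}}

```text
time: 23.3
tool_pos: [0.6074, -0.1031, 0.1608]
ee_rot: [-3.141, -0.001, 2.195]
wrist_force: [0.5, 0.5, -0.1]
width: 0.0379
```

Run:
```python
from h import *
o=robot.get_obs();print(o['time'],o['tool_pos'],o['ee_rot'],o['wrist_force'],o['joint_positions'],o['width'])
plan([.46,-.076,.21],0.62,14,0.6)
```

```text
23.3 [ 0.60738567 -0.10309568  0.16080342] [-3.14075506e+00 -1.12432724e-03  2.19520542e+00] [ 0.53935806  0.50516299 -0.10781206] [-2.60172217e-01  2.50041595e-01  1.28784264e+00  6.44186830e-05
  1.60510897e+00 -8.84579611e-01] 0.03787389870082505
0.77,-0.74,-0.35,0,0,6.4,0.6,
0.69,-0.82,-0.35,0,0,6.5,0.6,
0.58,-0.9,-0.35,0,0,6.4,0.6,
0.49,-0.95,-0.36,0,0,6.5,0.6,
0.37,-1.01,-0.35,0,0,6.4,0.6,
0.26,-1.04,-0.35,0,0,6.5,0.6,
0.14,-1.06,-0.35,0,0,6.4,0.6,
0.02,-1.07,-0.35,0,0,6.5,0.6,
-0.1,-1.06,-0.35,0,0,6.4,0.6,
-0.22,-1.05,-0.35,0,0,6.5,0.6,
-0.33,-1.02,-0.36,0,0,6.4,0.6,
-0.45,-0.97,-0.35,0,0,6.5,0.6,
-0.56,-0.91,-0.35,0,0,6.4,0.6,
-0.65,-0.85,-0.35,0,0,6.5,0.6,
end [ 0.4600164  -0.07602247  0.21000342] 0.6191731006479302
```

Run:
```python
from h import *
plan([*nutxy('D'),.156],2.195,4,0.6)
```

```text
3.23,-2.2,0.12,0,0,0,0.6,
3.24,-2.2,0.12,0,0,0,0.6,
3.23,-2.21,0.12,0,0,0,0.6,
3.24,-2.2,0.12,0,0,0,0.6,
end [ 0.46025981 -0.04961718  0.15600342] 2.19520541519881
```

>>> {"name": "arm_command", "arguments": {"plan": [3.23, -2.2, 0.12, 0, 0, 0, 0.6, 3.24, -2.2, 0.12, 0, 0, 0, 0.6, 3.23, -2.21, 0.12, 0, 0, 0, 0.6, 3.24, -2.2, 0.12, 0, 0, 0, 0.6, 0, 0, 0, 0, 0, 0, 0.6, 0, 0, 0, 0, 0, 0, 0.6]}}

```text
time: 24.05
tool_pos: [0.461, -0.0499, 0.1564]
ee_rot: [3.141, 0.001, 2.195]
wrist_force: [-0.8, -0.3, 0.3]
width: 0.0377
```

Run:
```python
from h import *
o,s=snap('wrist','w12')
print(o['time'],o['tool_pos'],o['ee_rot'],o['width'])
plan([*nutxy('D'),.114],2.195,2,0.6)
```

```text
24.05 [ 0.46104412 -0.04986294  0.15641792] [3.14103091e+00 8.09446030e-04 2.19498219e+00] 0.03765918389743305
0.04,-0.03,2.12,0,0,-0,0.6,
0.05,-0.03,2.12,0,0,-0,0.6,
end [ 0.46031447 -0.04959604  0.1140348 ] 2.1948338357544595
```

View pics/w12.png

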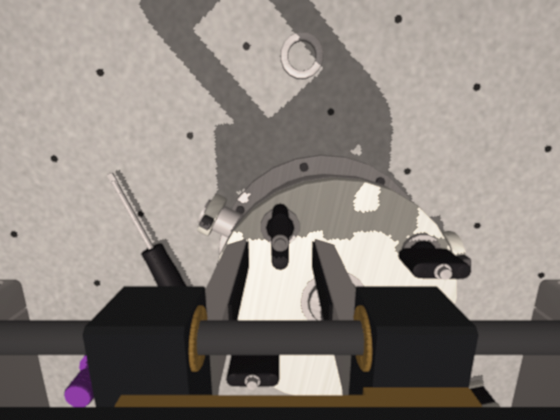

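>>> {"name": "arm_command", "arguments": {"plan": [0.03, -0.01, 2.1, 0, 0, 0, 0.6, 0.02, -0.01, 2.1, 0, 0, 0, 0.6, 0, 0, 0, 0, 0, 0, 0.6, 0, 0, 0, 0, 0, 0, 1, 0, 0, 0, 0, 0, 0, 1, 0, 0, 0, 0, 0, 0, 1]}}

```text
time: 24.85
tool_pos: [0.4607, -0.0496, 0.1152]
ee_rot: [3.141, 0.001, 2.195]
wrist_force: [1.0, -0.3, 0.8]
width: 0.0116
```

>>> {"name": "arm_command", "arguments": {"plan": [0, 0, 0.02, 0, 0, 6.5, 1, 0, 0, 0.02, 0, 0, 6.5, 1, 0, 0, 0.02, 0, 0, 6.5, 1, 0, 0, 0.02, 0, 0, 6.5, 1, 0, 0, 0.01, 0, 0, 5, 1, 0, 0, 0, 0, 0, 3, 1, 0, 0, 0, 0, 0, 0, 1]}}

```text
time: 25.72
tool_pos: [0.4605, -0.0497, 0.1144]
ee_rot: [3.14, 0.001, 1.602]
wrist_force: [-0.3, -0.4, 2.4]
width: 0.0118
```

Run:
```python
from h import *
o=robot.get_obs();print(o['time'],o['tool_pos'],o['ee_rot'],o['wrist_force'],o['wrist_torque'],o['width'])
```

```text
25.725 [ 0.4604885  -0.04966     0.11436648] [3.14011147e+00 8.36590683e-04 1.60203412e+00] [-0.33167449 -0.42576485  2.36860151] [-0.16717153 -0.02116937  0.00832598] 0.01182525119821598
```

>>> {"name": "arm_command", "arguments": {"plan": [0, 0, 0, 0, 0, 2, 1, 0, 0, 0, 0, 0, 2, 1, 0, 0, 0, 0, 0, 0, 1]}}

```text
time: 26.1
tool_pos: [0.4605, -0.0496, 0.1143]
ee_rot: [3.14, 0.001, 1.532]
wrist_force: [-1.1, -0.3, 5.2]
width: 0.0119
```

Run:
```python
from h import *
o=robot.get_obs();print(o['time'],o['tool_pos'],o['ee_rot'],o['wrist_force'],o['wrist_torque'],o['width'])
```

```text
26.1 [ 0.46050102 -0.04963401  0.11427809] [3.14021198e+00 8.15179532e-04 1.53219470e+00] [-1.10770226 -0.34654976  5.21067646] [-0.17392775  0.034586    0.60656341] 0.011929529630860178
```

>>> {"name": "arm_command", "arguments": {"plan": [0, 0, 0, 0, 0, 0, 0.6, 0, 0, 0, 0, 0, 0, 0.6, 0, 0, -2.5, 0, 0, 0, 0.6, 0, 0, -2.1, 0, 0, 0, 0.6]}}

```text
time: 26.6
tool_pos: [0.4596, -0.0492, 0.1592]
ee_rot: [-3.14, -0.001, 1.531]
wrist_force: [-0.4, -0.5, 0.1]
width: 0.0373
```

Run:
```python
from h import *
o,s=snap('wrist','w13');print(o['time'],o['tool_pos'],o['ee_rot'],o['width'])
plan([*nutxy('B'),.156],2.195,6,0.6,start=[.4605,-.0496,.1603,1.532])
bars('w13','b13',{'D':[1.2]},top=.131,names='D',half=35)
```

```text
26.6 [ 0.45958503 -0.0492005   0.15916657] [-3.13985723e+00 -5.89463994e-04  1.53119610e+00] 0.03733691671573669
-0.79,2.47,0.07,0,0,-6.3,0.6,
-1.07,2.37,0.07,0,0,-6.4,0.6,
-1.31,2.24,0.07,0,0,-6.3,0.6,
-1.56,2.08,0.08,0,0,-6.3,0.6,
-1.78,1.9,0.07,0,0,-6.4,0.6,
-1.97,1.68,0.07,0,0,-6.3,0.6,
end [ 0.60687787 -0.1029915   0.156     ] 2.1952251157578453
```

View pics/b13.png

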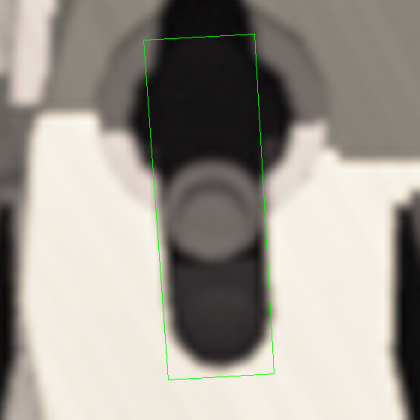

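Bar D sits at ~1.2 (stop). Next B.

>>> {"name": "arm_command", "arguments": {"plan": [-0.79, 2.47, 0.07, 0, 0, -6.3, 0.6, -1.07, 2.37, 0.07, 0, 0, -6.4, 0.6, -1.31, 2.24, 0.07, 0, 0, -6.3, 0.6, -1.56, 2.08, 0.08, 0, 0, -6.3, 0.6, -1.78, 1.9, 0.07, 0, 0, -6.4, 0.6, -1.97, 1.68, 0.07, 0, 0, -6.3, 0.6, 0, 0, 0, 0, 0, 0, 0.6, 0, 0, 0, 0, 0, 0, 0.6]}}

```text
time: 27.65
tool_pos: [0.6055, -0.1025, 0.1542]
ee_rot: [-3.14, -0.002, 2.193]
wrist_force: [-0.4, 0.6, 0.2]
width: 0.0374
```

Run:
```python
from h import *
o,s=snap('wrist','w14');print(o['time'],o['tool_pos'],o['ee_rot'],o['width'])
plan([*nutxy('B'),.114],2.195,2,0.6)
```

```text
27.65 [ 0.60552157 -0.10249332  0.1542419 ] [-3.14035955e+00 -1.69977528e-03  2.19338626e+00] 0.03737472951197382
-0.06,0.04,2.03,0,0,-0,0.6,
-0.06,0.04,2.04,0,0,-0.1,0.6,
end [ 0.60687671 -0.10295007  0.11399178] 2.195582513530225
```

View pics/w14.png

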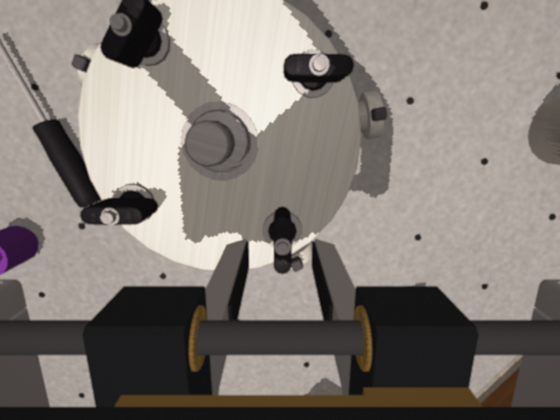

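>>> {"name": "arm_command", "arguments": {"plan": [-0.04, 0.02, 2.05, 0, 0, 0, 0.6, -0.04, 0.02, 2.05, 0, 0, 0, 0.6, 0, 0, 0, 0, 0, 0, 0.6, 0, 0, 0, 0, 0, 0, 1, 0, 0, 0, 0, 0, 0, 1, 0, 0, 0, 0, 0, 0, 1]}}

```text
time: 28.45
tool_pos: [0.6078, -0.1033, 0.1153]
ee_rot: [3.14, 0.001, 2.195]
wrist_force: [-0.1, 0.0, 2.7]
width: 0.0117
```

>>> {"name": "arm_command", "arguments": {"plan": [0, 0, 0.02, 0, 0, 6.5, 1, 0, 0, 0.02, 0, 0, 6.5, 1, 0, 0, 0.02, 0, 0, 6.5, 1, 0, 0, 0.02, 0, 0, 6.5, 1, 0, 0, 0.01, 0, 0, 6, 1, 0, 0, 0, 0, 0, 4, 1, 0, 0, 0, 0, 0, 2, 1, 0, 0, 0, 0, 0, 0, 1]}}

```text
time: 29.45
tool_pos: [0.6072, -0.1035, 0.1143]
ee_rot: [3.141, 0.001, 1.533]
wrist_force: [-2.6, -0.5, 4.6]
width: 0.0122
```

Run:
```python
from h import *
o=robot.get_obs();print(o['time'],o['tool_pos'],o['ee_rot'],o['wrist_force'],o['wrist_torque'],o['width'])
```

```text
29.45 [ 0.60723337 -0.10351285  0.11429546] [3.14101144e+00 8.40627777e-04 1.53290886e+00] [-2.62521879 -0.47366137  4.58692023] [-0.21092346  0.44539365  0.60577181] 0.01221092363401796
```

Torque again 0.6 N·m: at the stop. Release, next A (yaw 0.622).

>>> {"name": "arm_command", "arguments": {"plan": [0, 0, 0, 0, 0, 0, 0.6, 0, 0, 0, 0, 0, 0, 0.6, 0, 0, -2.5, 0, 0, 0, 0.6, 0, 0, -2.1, 0, 0, 0, 0.6]}}

```text
time: 29.95
tool_pos: [0.6072, -0.1031, 0.159]
ee_rot: [-3.141, -0.001, 1.531]
wrist_force: [-0.5, 0.2, 0.5]
width: 0.0374
```

Run:
```python
from h import *
o,s=snap('wrist','w15');print(o['time'],o['tool_pos'],o['ee_rot'],o['width'])
plan([*nutxy('A'),.156],.622,7,0.6,start=[.6072,-.1033,.1603,1.532])
bars('w15','b15',{'B':[1.2]},top=.131,names='B',half=35)
```

```text
29.95 [ 0.60716533 -0.10306196  0.159035  ] [-3.14080659e+00 -5.68322603e-04  1.53142817e+00] 0.03741285951134634
1.41,-0.73,0.06,0,0,7.4,0.6,
1.3,-0.9,0.06,0,0,7.5,0.6,
1.17,-1.06,0.06,0,0,7.4,0.6,
1.03,-1.2,0.07,0,0,7.5,0.6,
0.85,-1.33,0.06,0,0,7.4,0.6,
0.69,-1.43,0.06,0,0,7.5,0.6,
0.48,-1.5,0.06,0,0,7.4,0.6,
end [ 0.56025185 -0.00304703  0.156     ] 0.6226834597109543
```

View pics/b15.png

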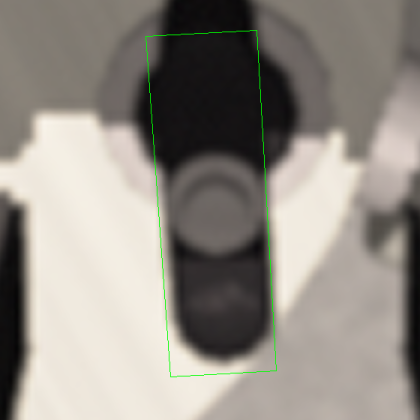

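>>> {"name": "arm_command", "arguments": {"plan": [1.41, -0.73, 0.06, 0, 0, 7.4, 0.6, 1.3, -0.9, 0.06, 0, 0, 7.5, 0.6, 1.17, -1.06, 0.06, 0, 0, 7.4, 0.6, 1.03, -1.2, 0.07, 0, 0, 7.5, 0.6, 0.85, -1.33, 0.06, 0, 0, 7.4, 0.6, 0.69, -1.43, 0.06, 0, 0, 7.5, 0.6, 0.48, -1.5, 0.06, 0, 0, 7.4, 0.6, 0, 0, 0, 0, 0, 0, 0.6]}}

```text
time: 31.0
tool_pos: [0.5599, -0.0022, 0.1542]
ee_rot: [-3.141, 0.0, 0.625]
wrist_force: [-0.5, -0.1, -1.1]
width: 0.0373
```

>>> {"name": "arm_command", "arguments": {"plan": [0, 0, 0, 0, 0, 0, 0.6]}}

```text
time: 31.12
tool_pos: [0.5604, -0.0034, 0.1545]
ee_rot: [3.141, 0.0, 0.624]
wrist_force: [-0.0, -0.5, 0.2]
width: 0.0376
```

Run:
```python
from h import *
o,s=snap('wrist','w16');print(o['time'],o['tool_pos'],o['ee_rot'],o['width'])
plan([*nutxy('A'),.114],.622,2,0.6)
```

```text
31.125 [ 0.56040811 -0.00336452  0.15451069] [3.14145883e+00 3.75580924e-04 6.23911033e-01] 0.037629484772561166
0.01,-0.03,2.03,0,0,0,0.6,
0,-0.02,2.03,0,0,0.1,0.6,
end [ 0.56028091 -0.00304091  0.11401514] 0.6214332314783749
```

View pics/w16.png

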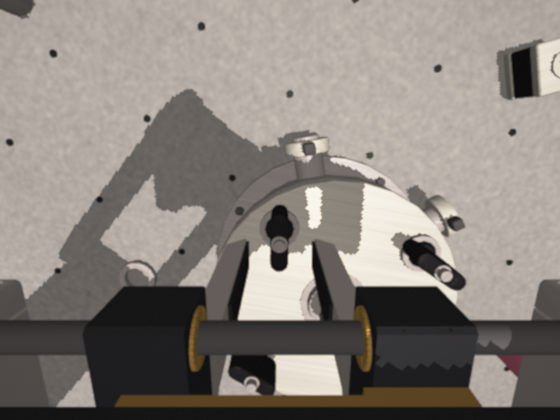

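>>> {"name": "arm_command", "arguments": {"plan": [0.01, -0.01, 2.05, 0, 0, 0, 0.6, 0, -0.01, 2.05, 0, 0, 0, 0.6, 0, 0, 0, 0, 0, 0, 0.6, 0, 0, 0, 0, 0, 0, 1, 0, 0, 0, 0, 0, 0, 1, 0, 0, 0, 0, 0, 0, 1]}}

```text
time: 31.92
tool_pos: [0.5605, -0.0024, 0.115]
ee_rot: [3.142, -0.001, 0.622]
wrist_force: [-0.3, 0.2, 4.2]
width: 0.0119
```

>>> {"name": "arm_command", "arguments": {"plan": [0, 0, 0.02, 0, 0, 6.5, 1, 0, 0, 0.02, 0, 0, 6.5, 1, 0, 0, 0.02, 0, 0, 6.5, 1, 0, 0, 0.02, 0, 0, 6.5, 1, 0, 0, 0.01, 0, 0, 6, 1, 0, 0, 0, 0, 0, 4, 1, 0, 0, 0, 0, 0, 2, 1, 0, 0, 0, 0, 0, 0, 1]}}

```text
time: 32.92
tool_pos: [0.5606, -0.0026, 0.114]
ee_rot: [3.142, -0.001, -0.039]
wrist_force: [-1.1, 1.2, 4.9]
width: 0.0119
```

Run:
```python
from h import *
o=robot.get_obs();print(o['time'],o['tool_pos'],o['ee_rot'],o['wrist_force'],o['wrist_torque'],o['width'])
```

```text
32.925 [ 0.56055551 -0.00259596  0.11403152] [ 3.14155045e+00 -1.18530499e-03 -3.92373770e-02] [-1.1205002   1.24784451  4.93234412] [0.13952468 0.29365275 0.66488496] 0.011943774925331023
```

At stop. Then C.

>>> {"name": "arm_command", "arguments": {"plan": [0, 0, 0, 0, 0, 0, 0.6, 0, 0, 0, 0, 0, 0, 0.6, 0, 0, -2.5, 0, 0, 0, 0.6, 0, 0, -2.1, 0, 0, 0, 0.6]}}

```text
time: 33.42
tool_pos: [0.56, -0.003, 0.1589]
ee_rot: [3.141, 0.001, -0.041]
wrist_force: [0.0, 0.8, 0.7]
width: 0.0374
```

Run:
```python
from h import *
o,s=snap('wrist','w17');print(o['time'],o['tool_pos'],o['ee_rot'],o['width'])
plan([*nutxy('C'),.156],.622,6,0.6,start=[.5605,-.0026,.1600,-.039])
bars('w17','b17',{'A':[1.2]},top=.131,names='A',half=35)
```

```text
33.425 [ 0.55999353 -0.00296677  0.15886913] [ 3.14146731e+00  1.26213333e-03 -4.14721699e-02] 0.0374078162807694
-0.8,2.48,0.07,0,0,-6.3,0.6,
-1.06,2.38,0.06,0,0,-6.3,0.6,
-1.32,2.25,0.07,0,0,-6.3,0.6,
-1.56,2.09,0.07,0,0,-6.3,0.6,
-1.78,1.91,0.06,0,0,-6.4,0.6,
-1.98,1.7,0.07,0,0,-6.3,0.6,
end [ 0.50690967 -0.14962102  0.156     ] 0.6224797865058509
```

View pics/b17.png

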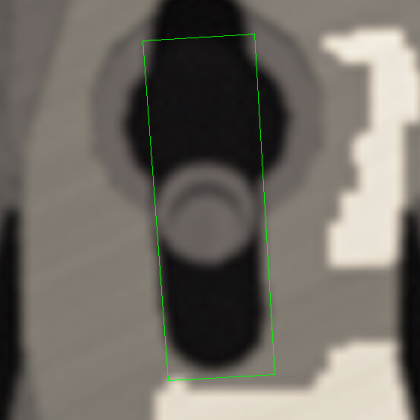

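>>> {"name": "arm_command", "arguments": {"plan": [-0.8, 2.48, 0.07, 0, 0, -6.3, 0.6, -1.06, 2.38, 0.06, 0, 0, -6.3, 0.6, -1.32, 2.25, 0.07, 0, 0, -6.3, 0.6, -1.56, 2.09, 0.07, 0, 0, -6.3, 0.6, -1.78, 1.91, 0.06, 0, 0, -6.4, 0.6, -1.98, 1.7, 0.07, 0, 0, -6.3, 0.6, 0, 0, 0, 0, 0, 0, 0.6, 0, 0, 0, 0, 0, 0, 0.6]}}

```text
time: 34.48
tool_pos: [0.5064, -0.1492, 0.1546]
ee_rot: [-3.141, -0.0, 0.619]
wrist_force: [-1.6, -0.5, -0.8]
width: 0.0379
```

Run:
```python
from h import *
o,s=snap('wrist','w18');print(o['time'],o['tool_pos'],o['ee_rot'],o['width'])
plan([*nutxy('C'),.114],.622,2,0.6)
```

```text
34.475 [ 0.50639521 -0.14924009  0.15457714] [-3.14081922e+00 -1.22499518e-04  6.19196144e-01] 0.03789552740502841
-0,0.04,2.03,0,0,-0.1,0.6,
-0,0.03,2.04,0,0,-0,0.6,
end [ 0.50692528 -0.14957189  0.11398922] 0.62188919895037
```

View pics/w18.png

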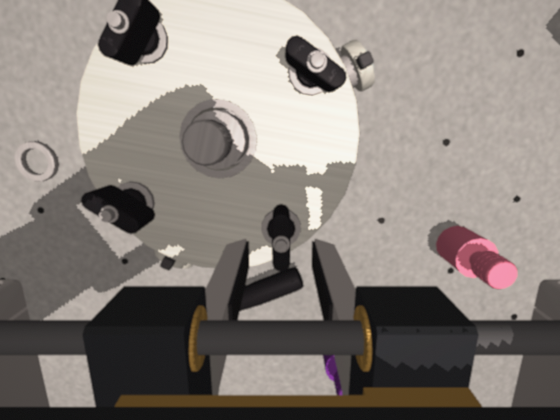

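>>> {"name": "arm_command", "arguments": {"plan": [0, 0.02, 2.05, 0, 0, 0, 0.6, 0, 0.02, 2.05, 0, 0, 0, 0.6, 0, 0, 0, 0, 0, 0, 0.6, 0, 0, 0, 0, 0, 0, 1, 0, 0, 0, 0, 0, 0, 1, 0, 0, 0, 0, 0, 0, 1]}}

```text
time: 35.28
tool_pos: [0.5068, -0.1496, 0.115]
ee_rot: [-3.141, -0.001, 0.621]
wrist_force: [-0.3, 0.6, 4.6]
width: 0.0117
```

>>> {"name": "arm_command", "arguments": {"plan": [0, 0, 0.02, 0, 0, 6.5, 1, 0, 0, 0.02, 0, 0, 6.5, 1, 0, 0, 0.02, 0, 0, 6.5, 1, 0, 0, 0.02, 0, 0, 6.5, 1, 0, 0, 0.01, 0, 0, 6, 1, 0, 0, 0, 0, 0, 4, 1, 0, 0, 0, 0, 0, 2, 1, 0, 0, 0, 0, 0, 0, 1]}}

```text
time: 36.28
tool_pos: [0.5067, -0.1494, 0.1142]
ee_rot: [-3.141, -0.001, -0.041]
wrist_force: [-1.9, 4.9, 5.5]
width: 0.0123
```

Run:
```python
from h import *
o=robot.get_obs();print(o['time'],o['tool_pos'],o['ee_rot'],o['wrist_force'],o['wrist_torque'],o['width'])
```

```text
36.275 [ 0.50673477 -0.14935807  0.11416324] [-3.14070228e+00 -5.89276832e-04 -4.09340604e-02] [-1.88181217  4.86382663  5.53989147] [0.72625868 0.49161929 0.55181458] 0.012274861312419378
```

>>> {"name": "arm_command", "arguments": {"plan": [0, 0, 0, 0, 0, 0, 0.6, 0, 0, 0, 0, 0, 0, 0.6, 0, 0, -2.5, 0, 0, 0, 0.6, 0, 0, -4, 0, 0, 0, 0.6, -3, -3.5, -4, 0, 0, -2.3, 0.6, -4, -3.8, -3, 0, 0, 0, 0.6, 0, 0, 0, 0, 0, 0, 0.6, 0, 0, 0, 0, 0, 0, 0.6]}}

```text
time: 37.28
tool_pos: [0.4386, -0.0763, 0.2474]
ee_rot: [3.141, -0.0, -0.003]
wrist_force: [-0.6, 0.0, -0.3]
width: 0.0373
```

>>> {"name": "arm_command", "arguments": {"plan": [0, 0, 0, 0, 0, 0, 0.6, 0, 0, 0, 0, 0, 0, 0.6, 0, 0, 0, 0, 0, 0, 0.6]}}

```text
time: 37.65
tool_pos: [0.4385, -0.0762, 0.2471]
ee_rot: [-3.141, 0.002, -0.003]
wrist_force: [-0.3, -0.0, -0.1]
width: 0.0373
```

Run:
```python
from h import *
o,s=snap('wrist','w19');print(o['time'],o['tool_pos'],o['ee_rot'],o['wrist_force'])
bars('w19','b19',[1.1,1.2],top=.131)
snap('top','t19');snap('scene','s19')
for z in(.136,.1):print(proj(s,[.5336,-.0763,z],o))
cv2.imwrite('pics/c19.png',cv2.resize(cv2.imread('pics/s19.png')[130:250,210:350],None,fx=5,fy=5,interpolation=cv2.INTER_CUBIC))
```

```text
37.65 [ 0.43851597 -0.07623164  0.24711321] [-3.14121395e+00  1.76552365e-03 -3.19204405e-03] [-0.26737698 -0.02745902 -0.11177533]
[279.815204    99.56169976]
[279.85170392 102.38906811]
```

View pics/w19.png

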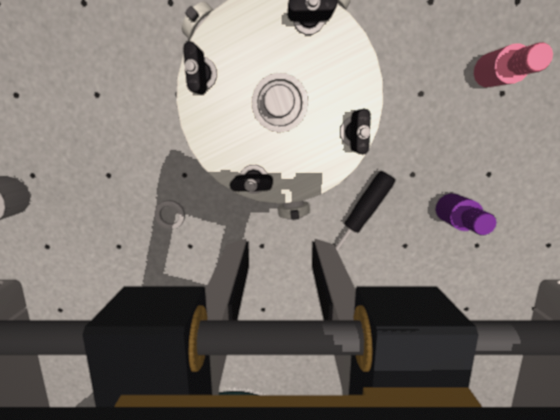

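View pics/b19.png

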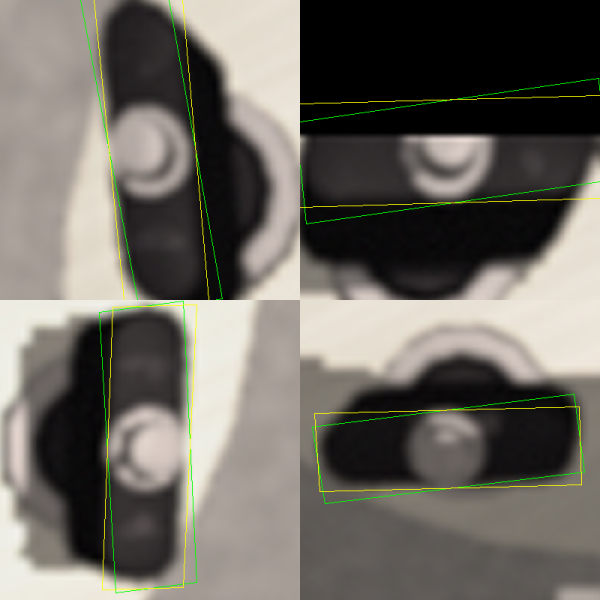

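View pics/c19.png

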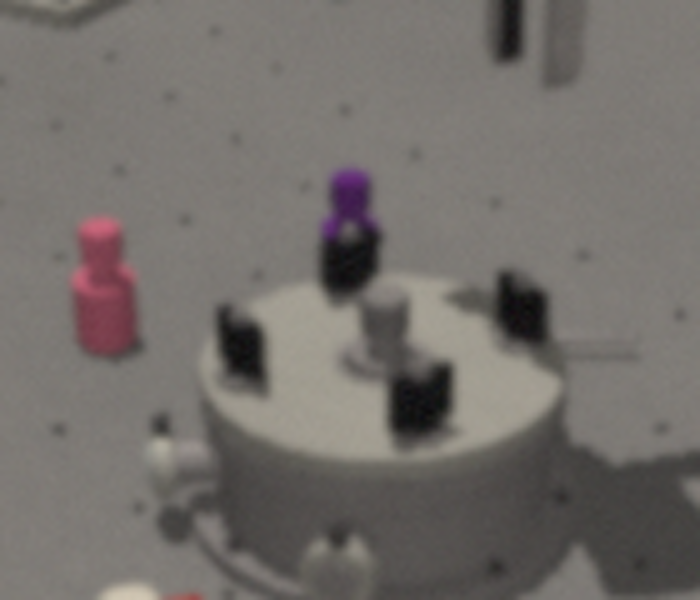

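View pics/t19.png

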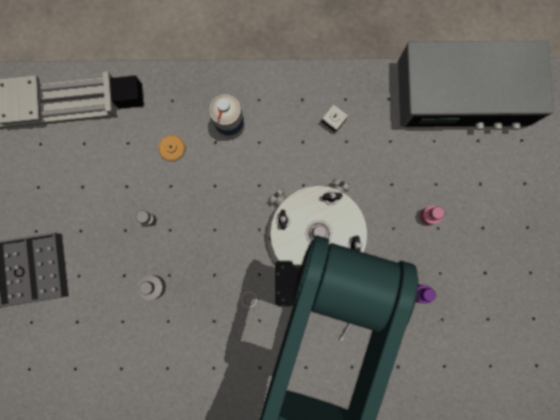

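Run:
```python
from h import *
print(robot.get_obs()['time']); print(close_job())
```

```text
37.8
the job is handed in; nothing more can be done
None
```

The job is done and handed in at 37.8 s. The plug is home in the bore and all four nuts are at their stops.

- **Plug:** I took the grey 40 mm plug standing between the pink and purple ones, at (430, 255) in the top view, and lowered it gently into the bore. It met the floor with its foot at a height of 54.1 mm, against the nominal 54 mm. The nuts were still slack, between 0 and 0.12 rad.
- **First round:** I turned the nuts crosswise, in opposite pairs, to about 0.6 rad each. I call them A to D after their angle in the world frame, because I did not work out the chamber's own numbering. The order was 70° (A), −110° (C), 160° (D), −20° (B).
- **Second round:** I ran D, B, A, C to the hard stop. It began with the pair finished last, so the first move was again to the opposite nut. Wrist torque rose to 0.55–0.66 N·m at each stop, against 0.07 N·m of thread friction.

**Last checks:**
- **Nuts:** the wrist picture shows bars A, C and D matching the 1.2 rad outline. Bar B was cut off by the edge of that picture, but it matched right after it was tightened.
- **Plug position:** the plug sits within about a pixel of the bore centre.
- **Other parts:** the bystanders I could see in the top view are where they were at the start. The arm hid part of the scene, mainly the screwdriver, which the wrist picture shows lying in its place.
- **Flange:** I did not measure its height or level directly. That it is level and fully down follows from all four nuts being at their stops.

No check failed. The highest steady force I saw was about 8 N.

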